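# Fetch the sternum from behind the standing specimens

## Task

The thorax lecture needs the tan sternum that lies on the zinc shelf behind the frosted vial and the clear square block: first stand both of these upright on the ribbed rubber mat, then lay the sternum flat and lengthways inside the white tray. After that stand the two specimens back on their own cork pads, the vial centred on the round one and the block centred and square on the square one. Never tip a specimen over, leave the calliper case, the thumbscrew and the vertebra where they are, and let go of everything at the end.

Things in the scene. Friction and masses are not known exactly. Their poses are not given: they have to be found in the camera images.
- vial_mid (a point): Frosted-glass specimen vial with black screw cap, standing: body 44 mm in diameter and 50 mm tall, cap 37 mm in diameter, 70 mm tall in all, about 90 g. This point is its centre, half-way up (35 mm above its foot); z up. Starts on the round pad, on the robot's side of the sternum; the block stands beside it, 92 mm off centre to centre along the sternum's length.
- block_mid (a point): Clear acrylic block with finger bones cast in it and a black foot, standing: 44 x 44 mm, 64 mm tall, about 150 g. This point is its centre, half-way up (32 mm above its foot); x and y are square to its side faces, z up. Starts on the square pad, square to the sternum, on the robot's side of it.
- sternum_mid (a point): Tan plastic sternum, 182 mm long, 13 mm thick, 90 g, lying flat. Point: grasp centre near the centre of mass, 6.5 mm above the underside; z up, x along it to the broad end, which is 82 mm off; narrow tip 100 mm off in -x. Sides parallel, 36 mm apart, from -30 to +35 mm; 56 mm wide at the broad end, 40 mm near the narrow one. Vial and block stand 11 mm from its near side; behind it 60 mm are clear.
- pad_round: The vial's place: a round cork pad, 52 mm in diameter and 3 mm thick, fixed on the shelf. Origin at the centre of its underside (shelf level).
- pad_square: The block's place: a square cork pad, 52 x 52 mm and 3 mm thick, fixed on the shelf. Origin at the centre of its underside (shelf level); x and y are square to its sides.
- side_mat: Side area: a black ribbed rubber mat, 260 mm (its x) x 160 mm (its y) and 3 mm thick, fixed on the shelf to the left or the right. Origin at the centre of its underside. It has room for both specimens, anywhere on it.
- tray: Lecture tray: a shallow white enamelled tray with a blue rim, 250 mm (its x) x 150 mm (its y) outside, 22 mm high, walls and floor 4 mm thick, so 242 x 142 mm inside; fixed on the shelf on the side opposite the mat. The sternum may point either way along it. Origin at the centre of its underside.
- calliper_case: Bystander: a closed black bakelite calliper case lying flat between the robot and the specimens, 150 mm (its x) x 54 mm x 24 mm high, loose. Origin at the centre of its underside. Not to be moved.
- thumbscrew: Bystander: a brass thumbscrew standing on its knurled head (28 mm in diameter), stud upwards, 39 mm high, loose. Origin at the centre of its underside. Not to be moved.
- vertebra: Bystander: a bone-coloured resin lumbar vertebra, loose, 27 mm high at its round body (45 mm in diameter), arch and processes reaching 69 mm from the body's centre along its x and 44 mm to both sides. Origin under the middle of the round body. Not to be moved.
Not all that is in view belongs to the job. Leave any pink look-alike of the part that bears vial_mid alone. What is shaped like the pad_square but pink is not meant.

How it is judged:
On the way, in this order (a step that is already met when the one before it is completed fails the run):
1. the vial and the block both stand upright on the rubber mat, let go (x of vial_mid in the frame of side_mat between -0.118 and 0.118 m and y of vial_mid in the frame of side_mat between -0.068 and 0.068 m and z of vial_mid in the frame of side_mat between 0.032 and 0.044 m and angle between each of vial_mid, block_mid's own z axis and vertical below 0.12 rad and contact force between the fingers and vial below 0.2 N and linear speed of each of vial, block below 0.03 m/s and x of block_mid in the frame of side_mat between -0.118 and 0.118 m and y of block_mid in the frame of side_mat between -0.068 and 0.068 m and z of block_mid in the frame of side_mat between 0.029 and 0.041 m and contact force between the fingers and block below 0.2 N), for 0.2 s.
2. the sternum lies flat and lengthways inside the white tray, let go (x of sternum_mid in the frame of tray between -0.045 and 0.045 m and y of sternum_mid in the frame of tray between -0.045 and 0.045 m and z of sternum_mid in the frame of tray between 0.0045 and 0.0165 m and angle between sternum_mid's own z axis and vertical below 0.12 rad and contact force between the fingers and sternum below 0.2 N and linear speed of sternum below 0.03 m/s and angle between the x axis of sternum_mid and the x axis of tray, either way round below 0.45 rad), for 0.2 s.
At the end, for the whole second after the job is handed in: Vial on the round pad, block on the square pad, each upright within 7 deg and centred within 12 mm, block square within 14 deg; sternum flat on the tray floor, lengthways within 26 deg, its middle point within 45 mm of the centre each way; all let go and at rest (all of step 2 and horizontal distance between vial_mid and pad_round below 0.012 m and z of vial_mid in the frame of pad_round between 0.032 and 0.044 m and angle between each of vial_mid, block_mid's own z axis and vertical below 0.12 rad and contact force between the fingers and vial below 0.2 N and linear speed of each of vial, block below 0.03 m/s and horizontal distance between block_mid and pad_square below 0.012 m and z of block_mid in the frame of pad_square between 0.029 and 0.041 m and contact force between the fingers and block below 0.2 N and (angle between the x axis of block_mid and the x axis of pad_square, either way round below 0.25 rad or angle between the x axis of block_mid and the y axis of pad_square, either way round below 0.25 rad)); the robot touches nothing.
It fails at once if the vial or the block is tipped over (more than 34 degrees) (angle between any of vial_mid, block_mid's own z axis and vertical above 0.6 rad).
It fails at once if the calliper case, the thumbscrew or the vertebra is pushed more than 15 mm from its place (distance of any of calliper_case, thumbscrew, vertebra from where it was at the start of the episode above 0.015 m).
It also fails if it takes over 128 s, if anything falls off the work surface, if the arm or the gripper's body presses on something with over 40 N, if the wrist force passes 120 N, or if a joint passes its speed limit or range.

## Robot

A 6-joint arm with a two-finger parallel gripper is mounted at the origin on the work surface. World frame = base frame: x ahead of the robot, y to its left, z up, the work surface at z = 0. Lengths are in m, angles in rad, forces in N, time in s.
With the tool pointing down it reaches from about 0.325 to 0.775 m from the base axis. Payload 9.3 kg.
Tool frame: the origin (TCP) lies on the centre line of the jaws, within the pads' length; the fingertips stand 25 mm ahead of it and the grasp point (between the pads) lies 6 mm ahead of it; z points along the fingers, x is the direction in which the jaws open and shut, and the axes are right-handed (so a half turn about z gives the same grasp; the last joint's range is limited). The gripper opens to 85 mm and grips with 20 to 120 N. Pads are 22 mm wide; open, the fingers measure 114 mm over their backs; the gripper's body (76 mm by 85 mm) begins 54 mm behind the grasp point. The pads swing forward as they close: fully open they stand 13 mm farther back than shut.
Start: joints at [0.971, 0.259, 0.021, 1.334, 0, 1.418], TCP at [0.238, 0.496, 0.256] pointing down, gripper open.
Joint ranges: [-3.04, 3.04], [-0.91, 1.82], [-1.04, 1.36], [-1.92, 1.95], [-1.52, 1.45], [-3.14, 3.14]. Speed limits (rad/s): [2.22, 2.22, 2.79, 3.14, 3.14, 3.14].

## Interface

Orientations are given as [roll, pitch, yaw] about the fixed x, y, z axes, in that order (R = Rz(yaw) Ry(pitch) Rx(roll)).
In Python, from cell import bot gives the robot as it stands.
- The arm moves only by the shell command python3 -m handwheel 'ROWS' [OPENING] [FORCE]. ROWS is JSON, a list of rows, each an object of numbers: "tx", "ty", "tz": the shift along the world's x, y, z in cm; "rx", "ry", "rz": the turn, a rotation vector about the world's x, y, z in degrees. In form: [{"tx": .., "ty": .., "tz": .., "rx": .., "ry": .., "rz": ..}, ...]. A call has 1 to 8 rows; each row is the pose to reach, as a shift and turn from the pose commanded when the call began; what a row does not reach only later rows make up. A row lasts 1/12 s, in which the tool goes at most 41.7 mm and 7.16 degrees, less where a joint would pass 70% of its speed; a pose out of reach is approached as far as the arm can. A call with a gripper value outside its range is refused whole. OPENING is the finger opening in cm, from 0 to 8.54, set as the call begins (- or left out, the last holds). The fingers move at their own pace and stop on an object; FORCE is the grip in N (left out, the last holds). Time passes only in rows, so rows that repeat a pose let the fingers close. It gives the time, the measured TCP pose, the force and the opening at its end, in the units of the state.
- bot.get_obs(): the state, without advancing time (a new reading comes with each control period).
- bot.get_image(name): name is "scene" or "top" or "wrist"; returns a dict with "pixels" (384x512x3 uint8, blue, green, red), "vfov" (degrees; the focal length in pixels is half the picture's height over the tangent of half this angle, whatever the lens; pixels are square), "cx", "cy" (the principal point, pixels), "xyz" and "attitude" of the camera in the world; the wrist camera has in their place "mount" (4x4, takes a point from camera to tool coordinates, whose origin is the TCP and whose axes are the tool frame's). Camera axes: x right, y down, z forward; pixel columns grow to the right and rows downward; lengths in m; the calibration is good to about 2 mm. A picture is of the moment at which its call begins: read the wrist's pose just before it. There is no depth.
- bot.sign_off(): hands the job in, once; it reports no verdict.
The state is a dict: "time": time; "joint_positions": joint angles; "dq": joint speeds; "joint_torque": joint torques, N m; "ee_pos": TCP position; "eef_rot": TCP orientation; "contact_force": force on the tool from outside, world axes, zero at the start; "torque": the same for the moment, N m; "grip_width": finger opening in m.
Only numpy, scipy, OpenCV 4.12 (cv2) and the standard library are available. Lean on these libraries where they do the work, as an engineer would, in place of code of your own. Each camera call takes 0.05 s, during which the arm holds its last target.

## Working session

There is one attempt and no reset: what is moved stays moved. The work goes in short steps, Python scripts to look and compute and a shell command to move; the robot and the scene stay as the last step left them, time stands still between calls to the robot, and variables do not carry over. Pictures are saved under pics/ and viewed, and the job is handed in when it is done.

```bash
mkdir -p pics; ls; python3 - <<'E'
from cell import bot
import cv2,json,numpy as np
o=bot.get_obs()
for k,v in o.items(): print(k,np.round(v,4))
for n in ("scene","top","wrist"):
    i=bot.get_image(n); cv2.imwrite(f"pics/{n}0.png",i["pixels"])
    print(n,{k:(np.round(v,4).tolist()) for k,v in i.items() if k!="pixels"})
E
```

```text
pics
time 0.0
joint_positions [0.9714 0.2592 0.0208 1.3337 0.     1.4182]
dq [ 0.0006 -0.0004 -0.0002  0.0018  0.0002  0.0001]
joint_torque [-6.00000e-04 -5.55646e+01  3.44528e+01  1.38000e-02 -2.00000e-04
  0.00000e+00]
ee_pos [0.2375 0.4958 0.2557]
eef_rot [-3.1414e+00  1.3000e-03  1.1240e+00]
contact_force [1.2751 0.3935 0.0395]
torque [ 0.0266  0.0531 -0.0075]
grip_width 0.0852
scene {'vfov': 46.4451, 'cx': 257.9806, 'cy': 184.1255, 'xyz': [1.121, 0.0857, 0.7683], 'attitude': [-2.4327, 0.0035, 1.74]}
top {'vfov': 42.3016, 'cx': 251.2313, 'cy': 190.4212, 'xyz': [0.4472, 0.02, 1.2635], 'attitude': [-3.0554, -0.0287, -1.5939]}
wrist {'vfov': 62.1603, 'cx': 257.114, 'cy': 191.6106, 'mount': [[1.0, 0.0001, -0.0004, -0.0], [0.0, 0.9475, 0.3197, -0.0831], [0.0004, -0.3197, 0.9475, -0.1176], [0.0, 0.0, 0.0, 1.0]]}
```

View pics/top0.png

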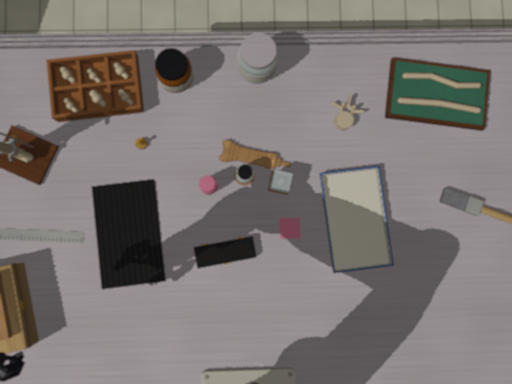

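View pics/scene0.png

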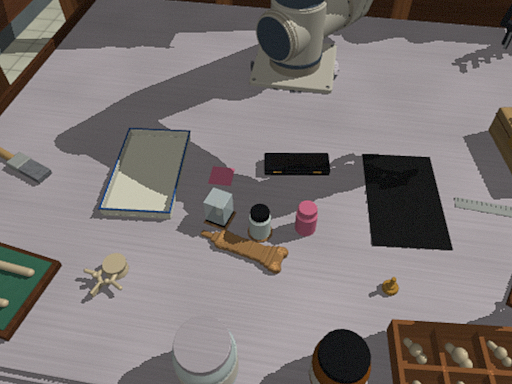

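View pics/wrist0.png

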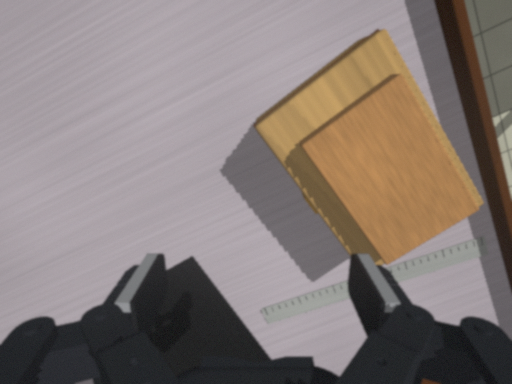

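Top view: the candidates for the vial are the black-capped one (245,173) and a pink look-alike (208,184). For the square pad, there is the one under the block (281,181) and a pink square (290,228). The sternum is at (255,157), the mat at (128,233), the tray at (356,218), the case at (225,252), the thumbscrew at (141,143) and the vertebra at (346,115). I choose the black-capped vial and the pad under the block, and check both in close crops.

```bash
cat > h.py <<'E'
import numpy as np,cv2
from scipy.spatial.transform import Rotation as R
from cell import bot
def cam(n,im=None,obs=None):
    o=bot.get_obs(); im=im or bot.get_image(n)
    f=192/np.tan(np.radians(im["vfov"])/2)
    if n=="wrist":
        T=np.eye(4);T[:3,:3]=R.from_euler("xyz",o["eef_rot"]).as_matrix();T[:3,3]=o["ee_pos"]
        T=T@np.array(im["mount"]);Rm,p=T[:3,:3],T[:3,3]
    else: Rm,p=R.from_euler("xyz",im["attitude"]).as_matrix(),np.array(im["xyz"])
    return dict(px=im["pixels"],f=f,c=(im["cx"],im["cy"]),R=Rm,p=p)
def p2w(c,u,v,z):
    d=c["R"]@np.array([(u-c["c"][0])/c["f"],(v-c["c"][1])/c["f"],1.])
    return c["p"]+d*(z-c["p"][2])/d[2]
def w2p(c,X):
    q=c["R"].T@(np.array(X)-c["p"]); return np.array([c["c"][0]+c["f"]*q[0]/q[2],c["c"][1]+c["f"]*q[1]/q[2]])
def crop(c,x0,y0,w,h,s,fn):
    cv2.imwrite(fn,cv2.resize(c["px"][y0:y0+h,x0:x0+w],None,fx=s,fy=s,interpolation=cv2.INTER_CUBIC))
E
python3 - <<'E'
from h import *
import pickle
t=cam("top");s=cam("scene");pickle.dump((t,s),open("c0.pkl","wb"))
crop(t,190,120,130,100,6,"pics/t_crop.png")
crop(s,180,160,140,120,5,"pics/s_crop.png")
crop(t,80,130,100,170,3.5,"pics/t_mat.png")
crop(t,310,80,100,200,3,"pics/t_tray.png")
print("base",w2p(t,[0,0,0]))
E
```

```text
base [248.78063244 415.54054397]
```

View pics/t_crop.png

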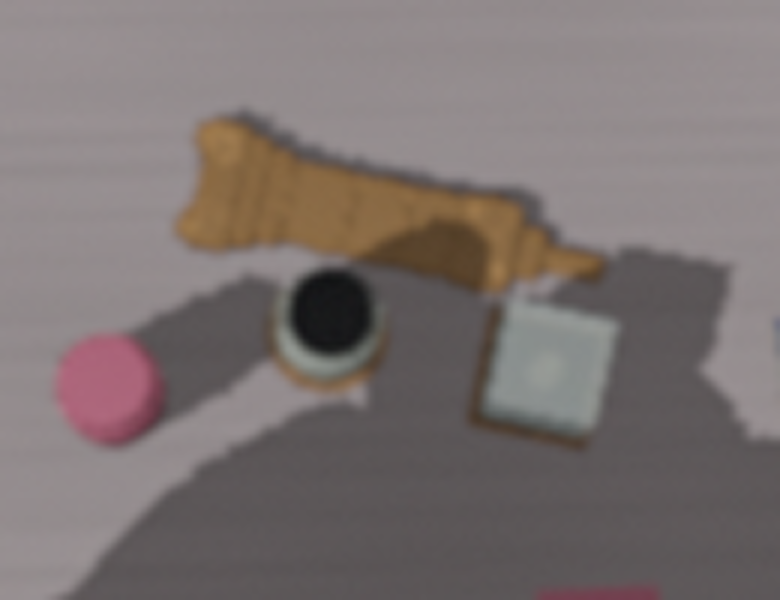

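View pics/s_crop.png

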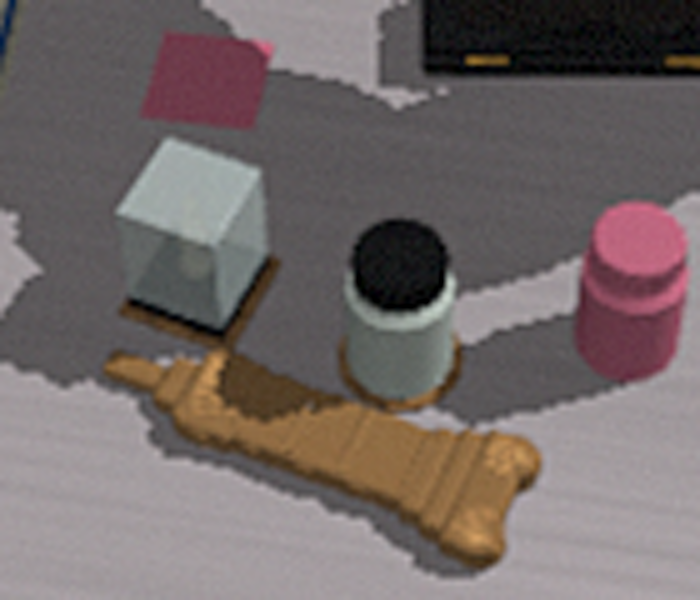

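View pics/t_mat.png

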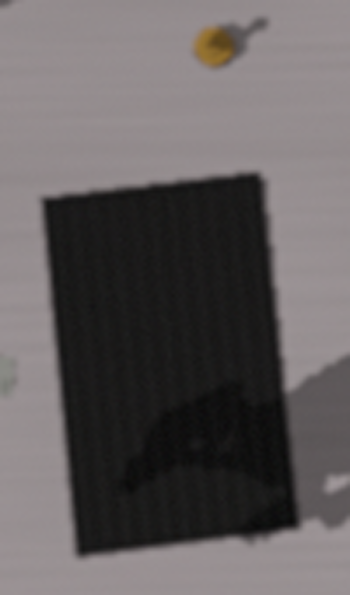

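View pics/t_tray.png

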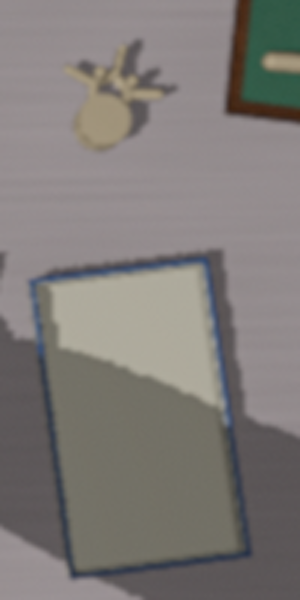

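The crops confirm the choice. The black-capped vial sits on a round cork pad at crop (332,311), and the clear block sits on a brown cork pad at crop (550,365). The pink vial and pink square are separate. Next I measure them.

```bash
python3 - <<'E'
from h import *
import pickle
t,s=pickle.load(open("c0.pkl","rb"))
def T(U,V,z,sc=6,ox=190,oy=120): return p2w(t,(U+.5)/sc-.5+ox,(V+.5)/sc-.5+oy,z)[:2]
def S(U,V,z): return p2w(s,(U+.5)/5-.5+180,(V+.5)/5-.5+160,z)[:2]
def rep(n,P):
    P=np.array(P);c=P.mean(0);e=np.roll(P,-1,0)-P
    print(n,"c",c.round(4),"len",np.linalg.norm(e,axis=1).round(4),"ang",np.degrees(np.arctan2(e[:,1],e[:,0])).round(1))
print("vial cap top",T(332,311,.073),"scene",S(400,263,.073))
print("roundpad T bottom",T(327,390,.003))
rep("block T",[T(*p,.067) for p in[(512,303),(619,320),(600,434),(490,415)]])
rep("block S",[S(*p,.067) for p in[(173,137),(263,170),(215,246),(117,211)]])
rep("padsq T",[T(*p,.003) for p in[(471,425),(585,447)]])
rep("pinkvial",[T(110,388,.07),T(110,388,.07)])
print("stern T", [T(*p,.0125).round(4) for p in[(210,122),(178,235),(222,248),(300,155),(312,248),(520,198),(490,290),(603,267)]])
print("stern S", [S(*p,.013).round(4) for p in[(107,362),(530,450),(480,560)]])
m=lambda U,V:T(U,V,.003,3.5,80,130)
rep("mat",[m(*p) for p in[(44,199),(261,176),(297,525),(79,554)]])
print("thumb",m(213,47))
y=lambda U,V,z=.022:T(U,V,z,3,310,80)
rep("tray",[y(*p) for p in[(31,281),(208,260),(249,552),(72,576)]])
print("vert",y(105,120,.027))
i=lambda u,v,z:p2w(t,u,v,z)[:2]
rep("case",[i(*p,.024) for p in[(194,246),(252,238),(256,259),(198,267)]])
E
```

```text
vial cap top [ 0.59566349 -0.00245585] scene [ 0.60397243 -0.00190212]
roundpad T bottom [ 0.57060589 -0.00090131]
block T c [ 0.5714 -0.0925] len [0.044  0.0471 0.0452 0.0465] ang [-100.2  168.9   79.   -12.6]
block S c [ 0.5773 -0.0913] len [0.0416 0.0425 0.0438 0.0435] ang [  74.6  -14.6 -104.1  162.4]
padsq T c [ 0.5492 -0.086 ] len [0.0494 0.0494] ang [-102.1   77.9]
pinkvial c [0.5666 0.0874] len [0. 0.] ang [0. 0.]
stern T [array([0.6851, 0.0465]), array([0.6369, 0.0609]), array([0.631 , 0.0424]), array([0.6702, 0.0085]), array([0.6303, 0.0043]), array([ 0.65  , -0.0846]), array([ 0.6109, -0.0708]), array([ 0.6198, -0.1191])]
stern S [array([ 0.6289, -0.1188]), array([0.6419, 0.0565]), array([0.6937, 0.0441])]
mat c [0.4541 0.2927] len [0.1566 0.2522 0.1552 0.2552] ang [ -85.  -174.5   96.1    5.8]
thumb [0.68252929 0.26137716]
tray c [ 0.4777 -0.281 ] len [0.152  0.2469 0.1499 0.2482] ang [ -84.4 -174.6   96.1    5.9]
vert [ 0.72914812 -0.2602931 ]
case c [0.4006 0.0503] len [0.145  0.0528 0.1445 0.0525] ang [ -83.5 -170.5   96.4   10. ]
```

Top and scene disagree by about 7 mm in x, so I'll settle that with the wrist camera from above. Jaws go along the sternum's length (yaw ≈ 77°), which is rz +13 from here.

```bash
python3 -m handwheel '[{"tx":34,"ty":-53,"rz":13},{"tx":34,"ty":-53,"rz":13},{"tx":34,"ty":-53,"rz":13},{"tx":34,"ty":-53,"rz":13},{"tx":34,"ty":-53,"rz":13},{"tx":34,"ty":-53,"rz":13},{"tx":34,"ty":-53,"rz":13},{"tx":34,"ty":-53,"rz":13}]'
python3 -m handwheel '[{"tx":16,"ty":-25},{"tx":16,"ty":-25},{"tx":16,"ty":-25},{"tx":16,"ty":-25},{"tx":16,"ty":-25},{"tx":16,"ty":-25},{"tx":16,"ty":-25},{"tx":16,"ty":-25}]'
```

```text
validation failed for argument at $[0]...
validation failed for argument at $[0]...
```

```bash
python3 -m handwheel '[{"tx":34,"ty":-53,"tz":0,"rx":0,"ry":0,"rz":13},{"tx":34,"ty":-53,"tz":0,"rx":0,"ry":0,"rz":13},{"tx":34,"ty":-53,"tz":0,"rx":0,"ry":0,"rz":13},{"tx":34,"ty":-53,"tz":0,"rx":0,"ry":0,"rz":13},{"tx":34,"ty":-53,"tz":0,"rx":0,"ry":0,"rz":13},{"tx":34,"ty":-53,"tz":0,"rx":0,"ry":0,"rz":13},{"tx":34,"ty":-53,"tz":0,"rx":0,"ry":0,"rz":13},{"tx":34,"ty":-53,"tz":0,"rx":0,"ry":0,"rz":13}]'
```

```text
time: 0.92
ee_pos: [0.416, 0.2172, 0.2565]
eef_rot: [3.141, -0.0, 1.351]
contact_force: [1.9, 0.7, -0.5]
grip_width: 0.0855
```

```bash
python3 -m handwheel '[{"tx":16,"ty":-25,"tz":0,"rx":0,"ry":0,"rz":0},{"tx":16,"ty":-25,"tz":0,"rx":0,"ry":0,"rz":0},{"tx":16,"ty":-25,"tz":0,"rx":0,"ry":0,"rz":0},{"tx":16,"ty":-25,"tz":0,"rx":0,"ry":0,"rz":0},{"tx":16,"ty":-25,"tz":0,"rx":0,"ry":0,"rz":0},{"tx":16,"ty":-25,"tz":0,"rx":0,"ry":0,"rz":0},{"tx":16,"ty":-25,"tz":0,"rx":0,"ry":0,"rz":0},{"tx":16,"ty":-25,"tz":0,"rx":0,"ry":0,"rz":0}]'
python3 - <<'E'
from h import *
import pickle
c=cam("wrist");pickle.dump(c,open("w1.pkl","wb"));o=bot.get_obs();print(o["ee_pos"],o["eef_rot"],o["dq"].round(3) if hasattr(o["dq"],"round") else o["dq"])
crop(c,0,0,512,384,1.5,"pics/w1.png")
E
```

```text
time: 1.58
ee_pos: [0.5782, -0.0363, 0.255]
eef_rot: [3.141, 0.001, 1.347]
contact_force: [-1.6, -1.4, 0.1]
grip_width: 0.0854
[ 0.57715948 -0.03466516  0.25501474] [-3.14066177e+00  5.91300685e-04  1.34673983e+00] [ 0.059 -0.045 -0.055  0.007  0.013  0.046]
```

View pics/w1.png

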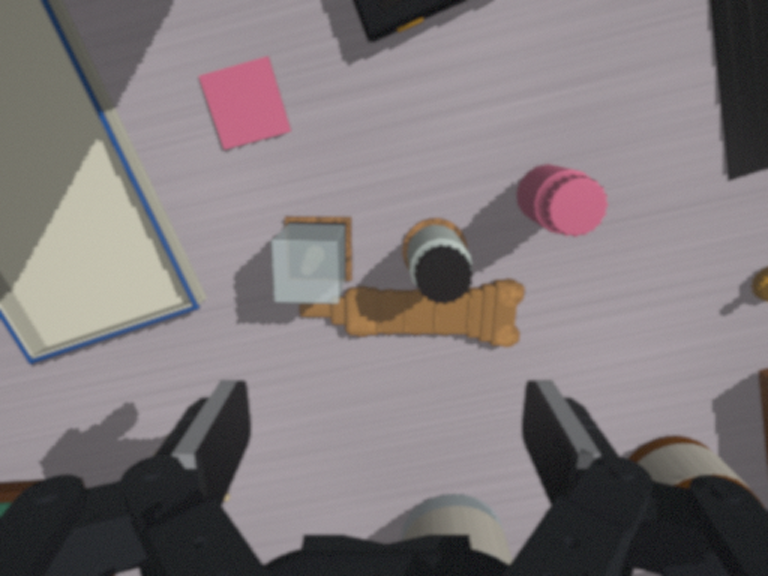

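The wrist view shows the vial cap at (442,273), the block top spanning (273,238)–(343,302), the sternum from (300,311) to (520,315), and the pink vial at (575,203), well clear of the black-capped one.

```bash
python3 - <<'E'
from h import *
import pickle
c=pickle.load(open("w1.pkl","rb"))
crop(c,170,100,190,140,4.2,"pics/w1c.png")
def W(U,V,z): return p2w(c,(U+.5)/1.5-.5,(V+.5)/1.5-.5,z)[:2]
print("vial",W(442,273,.073))
B=np.array([W(*p,.067) for p in[(272,239),(343,238),(341,303),(274,302)]]);print("block",B.mean(0),np.linalg.norm(np.roll(B,1,0)-B,axis=1))
print("pad",[W(*p,.003).round(4) for p in [(284,217),(351,217),(351,281)]])
print("stern",[W(*p,.013).round(4) for p in[(300,311),(522,289),(517,338),(400,290),(400,334)]])
E
```

```text
vial [ 0.59395269 -0.00240014]
block [ 0.57475609 -0.08940141] [0.04390459 0.04639019 0.0453214  0.04570528]
pad [array([ 0.5445, -0.1102]), array([ 0.5561, -0.0594]), array([ 0.6068, -0.0722])]
stern [array([ 0.6194, -0.1172]), array([0.6405, 0.0601]), array([0.682 , 0.0504]), array([ 0.6198, -0.0346]), array([ 0.6571, -0.0427])]
```

View pics/w1c.png

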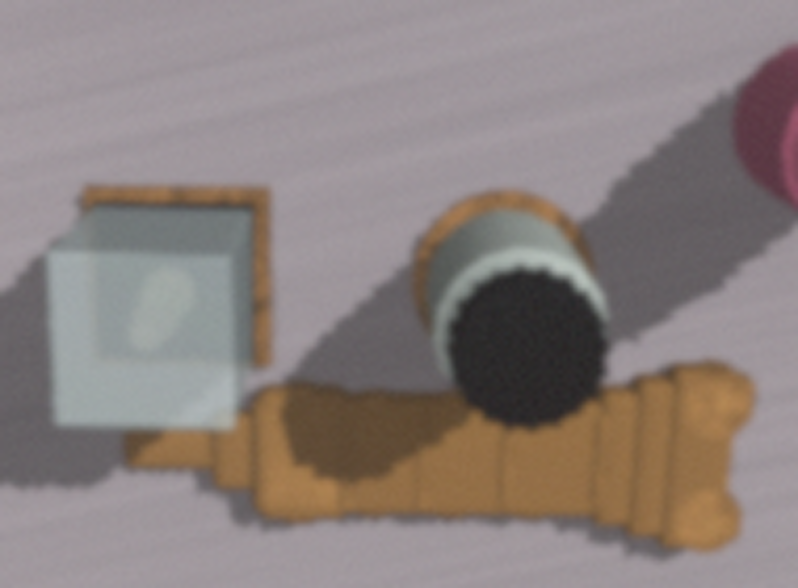

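```bash
python3 -m handwheel '[{"tx":1.9,"ty":3.2,"tz":0,"rx":0,"ry":0,"rz":0},{"tx":1.9,"ty":3.2,"tz":-4,"rx":0,"ry":0,"rz":0},{"tx":1.9,"ty":3.2,"tz":-8,"rx":0,"ry":0,"rz":0},{"tx":1.9,"ty":3.2,"tz":-11,"rx":0,"ry":0,"rz":0},{"tx":1.9,"ty":3.2,"tz":-13,"rx":0,"ry":0,"rz":0},{"tx":1.9,"ty":3.2,"tz":-13,"rx":0,"ry":0,"rz":0},{"tx":1.9,"ty":3.2,"tz":-13,"rx":0,"ry":0,"rz":0}]' 6.8 40
python3 - <<'E'
from h import *
import pickle
c=cam("wrist");pickle.dump(c,open("w2.pkl","wb"));o=bot.get_obs();print(o["ee_pos"],o["eef_rot"])
crop(c,0,0,512,384,1.5,"pics/w2.png")
E
```

```text
time: 2.22
ee_pos: [0.5937, 0.002, 0.1262]
eef_rot: [-3.14, 0.0, 1.352]
contact_force: [-0.3, 0.1, 1.3]
grip_width: 0.0679
[0.59455966 0.00166531 0.12752263] [ 3.14080546e+00 -1.87837933e-04  1.35157175e+00]
```

View pics/w2.png

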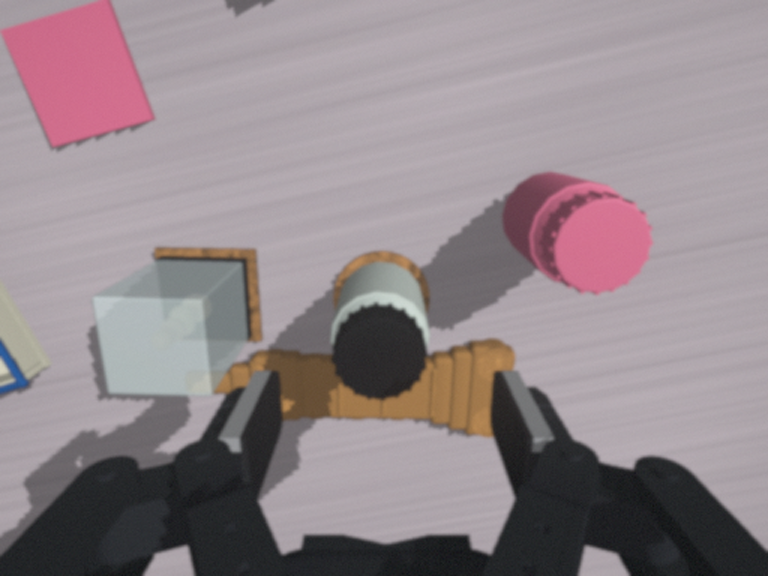

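The vial cap is at (380,351), the square pad's corners are at (155,248), (256,249) and (261,341), and the round pad's arc spans (333,290)–(429,290) with its top at (380,251).

```bash
python3 - <<'E'
from h import *
import pickle
c=pickle.load(open("w2.pkl","rb"))
def W(U,V,z): return p2w(c,(U+.5)/1.5-.5,(V+.5)/1.5-.5,z)[:2]
print("vial",W(380,351,.073))
P=[W(*p,.003).round(4) for p in [(155,248),(257,249),(262,341)]];print("pad",P,(P[0]+P[2])/2)
L,Rr=W(333,292,.003),W(430,292,.003);t=W(380,251,.003);print("round",L,Rr,np.linalg.norm(L-Rr),(L+Rr)/2,t, t+.026*np.array([.973,-.23]))
o=bot.get_obs();print(o["ee_pos"])
E
```

```text
vial [ 5.94003667e-01 -4.28730684e-04]
pad [array([ 0.5446, -0.1095]), array([ 0.5565, -0.0581]), array([ 0.6071, -0.0712])] [ 0.57585 -0.09035]
round [ 0.58790551 -0.02563305] [0.59914686 0.02488841] 0.05175699146875411 [ 5.93526186e-01 -3.72321082e-04] [0.57141497 0.00382263] [ 0.59671297 -0.00215737]
[0.59455966 0.00166531 0.12752263]
```

```bash
python3 -m handwheel '[{"tx":0,"ty":-0.2,"tz":-4,"rx":0,"ry":0,"rz":0},{"tx":0,"ty":-0.2,"tz":-6,"rx":0,"ry":0,"rz":0},{"tx":0,"ty":-0.2,"tz":-8,"rx":0,"ry":0,"rz":0},{"tx":0,"ty":-0.2,"tz":-8,"rx":0,"ry":0,"rz":0},{"tx":0,"ty":-0.2,"tz":-8,"rx":0,"ry":0,"rz":0}]'
python3 -m handwheel '[{"tx":0,"ty":0,"tz":0,"rx":0,"ry":0,"rz":0},{"tx":0,"ty":0,"tz":0,"rx":0,"ry":0,"rz":0},{"tx":0,"ty":0,"tz":0,"rx":0,"ry":0,"rz":0},{"tx":0,"ty":0,"tz":0,"rx":0,"ry":0,"rz":0},{"tx":0,"ty":0,"tz":0,"rx":0,"ry":0,"rz":0},{"tx":0,"ty":0,"tz":0,"rx":0,"ry":0,"rz":0}]' 3.5 40
python3 - <<'E'
from h import *
o=bot.get_obs();print(o["ee_pos"],o["grip_width"],o["contact_force"])
E
```

```text
time: 2.68
ee_pos: [0.5949, -0.0009, 0.0477]
eef_rot: [3.141, -0.0, 1.351]
contact_force: [1.0, -0.5, 0.5]
grip_width: 0.0679
time: 3.18
ee_pos: [0.5956, -0.001, 0.0487]
eef_rot: [3.138, -0.0, 1.351]
contact_force: [-1.3, -0.2, 5.8]
grip_width: 0.0431
[ 0.59563755 -0.00101686  0.04872577] 0.04306630737565209 [-1.30885475 -0.22714484  5.81220251]
```

```bash
python3 -m handwheel '[{"tx":0,"ty":0,"tz":3,"rx":0,"ry":0,"rz":0},{"tx":0,"ty":0,"tz":6,"rx":0,"ry":0,"rz":0},{"tx":0,"ty":0,"tz":9,"rx":0,"ry":0,"rz":0},{"tx":-1,"ty":3,"tz":10,"rx":0,"ry":0,"rz":0},{"tx":-2,"ty":7,"tz":10,"rx":0,"ry":0,"rz":0},{"tx":-3,"ty":11,"tz":10,"rx":0,"ry":0,"rz":0},{"tx":-4,"ty":15,"tz":10,"rx":0,"ry":0,"rz":0},{"tx":-5,"ty":18.5,"tz":10,"rx":0,"ry":0,"rz":0}]'
python3 -m handwheel '[{"tx":-1,"ty":3.5,"tz":0,"rx":0,"ry":0,"rz":0},{"tx":-2,"ty":7,"tz":0,"rx":0,"ry":0,"rz":0},{"tx":-3,"ty":10,"tz":0,"rx":0,"ry":0,"rz":0},{"tx":-3,"ty":11,"tz":-3,"rx":0,"ry":0,"rz":0},{"tx":-3,"ty":11,"tz":-3,"rx":0,"ry":0,"rz":0},{"tx":-3,"ty":11,"tz":-3,"rx":0,"ry":0,"rz":0}]'
python3 - <<'E'
from h import *
import pickle
c=cam("wrist");o=bot.get_obs();print(o["ee_pos"],o["eef_rot"],o["grip_width"])
pickle.dump(c,open("w3.pkl","wb"))
crop(c,0,0,512,384,1.5,"pics/w3.png")
E
```

```text
time: 3.85
ee_pos: [0.544, 0.1861, 0.148]
eef_rot: [3.139, -0.001, 1.351]
contact_force: [0.8, 0.6, -0.5]
grip_width: 0.0428
time: 4.35
ee_pos: [0.5137, 0.2944, 0.1163]
eef_rot: [-3.14, 0.001, 1.353]
contact_force: [0.5, -0.4, -0.0]
grip_width: 0.0428
[0.51447432 0.29382018 0.11719175] [3.14138998e+00 2.16181973e-04 1.35125152e+00] 0.042828679132456575
```

View pics/w3.png

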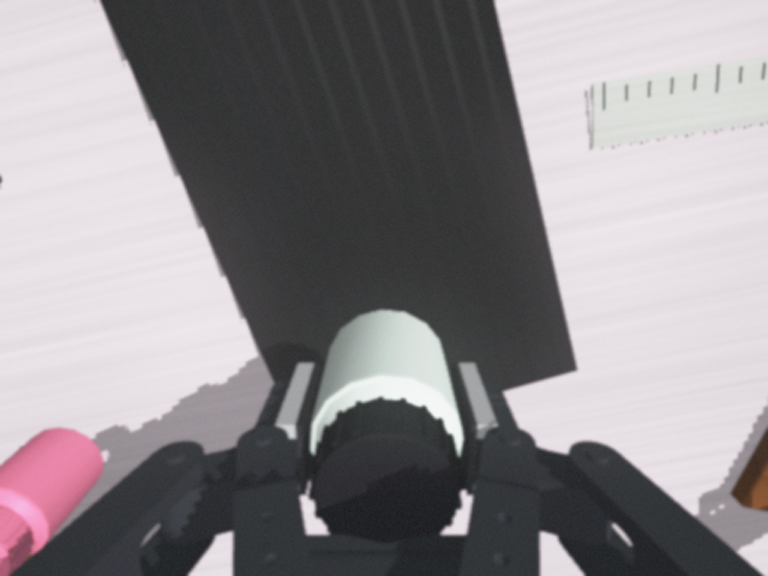

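```bash
python3 - <<'E'
from h import *
import pickle
c=pickle.load(open("w3.pkl","rb"))
def W(U,V,z): return p2w(c,(U+.5)/1.5-.5,(V+.5)/1.5-.5,z)[:2]
for p in[(576,369),(505,389),(494,0),(103,0),(270,370)]: print(p,W(*p,.003).round(4))
E
```

```text
(576, 369) [0.576  0.3857]
(505, 389) [0.5799 0.3466]
(494, 0) [0.3927 0.3681]
(103, 0) [0.3567 0.206 ]
(270, 370) [0.5408 0.2239]
```

```bash
python3 -m handwheel '[{"tx":0,"ty":0,"tz":-3,"rx":0,"ry":0,"rz":0},{"tx":0,"ty":0,"tz":-5,"rx":0,"ry":0,"rz":0},{"tx":0,"ty":0,"tz":-6.2,"rx":0,"ry":0,"rz":0},{"tx":0,"ty":0,"tz":-6.8,"rx":0,"ry":0,"rz":0},{"tx":0,"ty":0,"tz":-6.8,"rx":0,"ry":0,"rz":0},{"tx":0,"ty":0,"tz":-6.8,"rx":0,"ry":0,"rz":0}]'
python3 -m handwheel '[{"tx":0,"ty":0,"tz":0,"rx":0,"ry":0,"rz":0},{"tx":0,"ty":0,"tz":0,"rx":0,"ry":0,"rz":0},{"tx":0,"ty":0,"tz":0,"rx":0,"ry":0,"rz":0},{"tx":0,"ty":0,"tz":0,"rx":0,"ry":0,"rz":0},{"tx":0,"ty":0,"tz":4,"rx":0,"ry":0,"rz":0},{"tx":0,"ty":0,"tz":8,"rx":0,"ry":0,"rz":0},{"tx":0,"ty":0,"tz":11,"rx":0,"ry":0,"rz":0},{"tx":0,"ty":0,"tz":11,"rx":0,"ry":0,"rz":0}]' 6.8 40
python3 - <<'E'
from h import *
import pickle
c=cam("wrist");o=bot.get_obs();print(o["ee_pos"],o["eef_rot"],o["grip_width"])
pickle.dump(c,open("w4.pkl","wb"))
crop(c,0,0,512,384,1.5,"pics/w4.png")
E
```

```text
time: 4.9
ee_pos: [0.5155, 0.2934, 0.0497]
eef_rot: [3.14, -0.001, 1.349]
contact_force: [-1.2, -0.4, -0.3]
grip_width: 0.0431
time: 5.57
ee_pos: [0.5167, 0.2951, 0.1651]
eef_rot: [3.134, -0.005, 1.351]
contact_force: [-0.2, -0.3, 0.3]
grip_width: 0.0679
[0.51588069 0.2947593  0.16209089] [ 3.13606166 -0.00371634  1.3511204 ] 0.06809298170769036
```

View pics/w4.png

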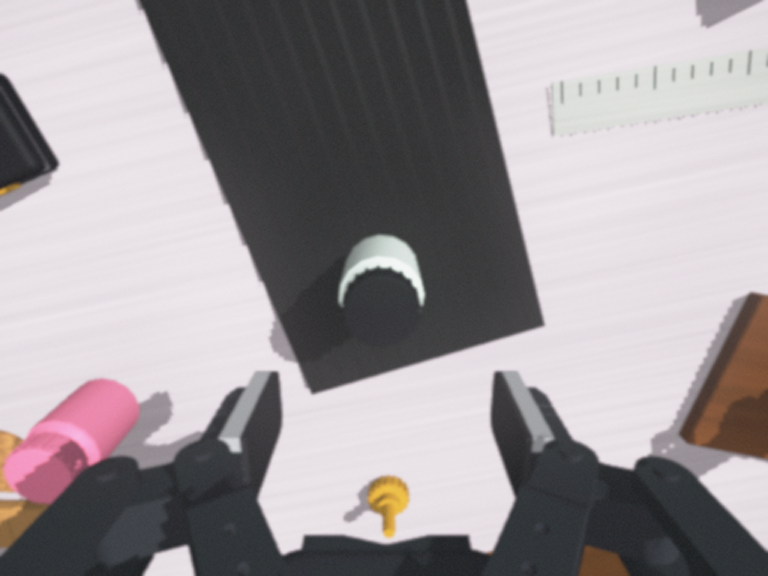

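The vial stands upright on the mat, with its cap at (382,305). Now the block.

```bash
python3 -m handwheel '[{"tx":1,"ty":-4,"tz":0,"rx":0,"ry":0,"rz":0},{"tx":1.5,"ty":-8,"tz":0,"rx":0,"ry":0,"rz":0},{"tx":2,"ty":-12,"tz":0,"rx":0,"ry":0,"rz":0},{"tx":2.5,"ty":-16,"tz":0,"rx":0,"ry":0,"rz":0},{"tx":3,"ty":-20,"tz":0,"rx":0,"ry":0,"rz":0},{"tx":4,"ty":-24,"tz":0,"rx":0,"ry":0,"rz":0},{"tx":5,"ty":-28,"tz":0,"rx":0,"ry":0,"rz":0},{"tx":5.5,"ty":-32,"tz":0,"rx":0,"ry":0,"rz":0}]'
python3 -m handwheel '[{"tx":0.4,"ty":-3.5,"tz":0,"rx":0,"ry":0,"rz":0},{"tx":0.4,"ty":-6.3,"tz":-1,"rx":0,"ry":0,"rz":0},{"tx":0.4,"ty":-6.3,"tz":-3,"rx":0,"ry":0,"rz":0},{"tx":0.4,"ty":-6.3,"tz":-3,"rx":0,"ry":0,"rz":0},{"tx":0.4,"ty":-6.3,"tz":-3,"rx":0,"ry":0,"rz":0}]'
python3 - <<'E'
from h import *
import pickle
c=cam("wrist");o=bot.get_obs();print(o["ee_pos"],o["eef_rot"],o["grip_width"])
pickle.dump(c,open("w5.pkl","wb"))
crop(c,0,0,512,384,1.5,"pics/w5.png")
E
```

```text
time: 6.28
ee_pos: [0.5696, -0.0279, 0.1575]
eef_rot: [-3.141, -0.0, 1.351]
contact_force: [0.3, -0.4, -1.0]
grip_width: 0.0677
time: 6.7
ee_pos: [0.5724, -0.0888, 0.127]
eef_rot: [-3.138, -0.0, 1.35]
contact_force: [0.3, -0.3, 0.9]
grip_width: 0.0681
[ 0.57301066 -0.08836544  0.12802063] [-3.13991450e+00 -2.96582994e-04  1.35121751e+00] 0.06775209088376673
```

View pics/w5.png

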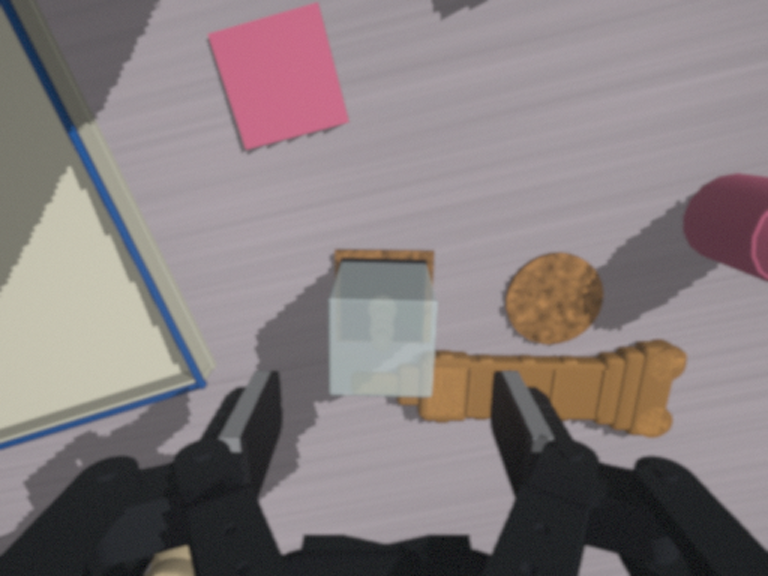

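```bash
python3 - <<'E'
from h import *
import pickle
c=pickle.load(open("w5.pkl","rb"))
def W(U,V,z): return p2w(c,(U+.5)/1.5-.5,(V+.5)/1.5-.5,z)[:2]
B=np.array([W(*p,.067) for p in[(329,299),(438,301),(434,396),(331,395)]]);print("block",B.mean(0))
l,r,t,b=[W(*p,.003) for p in[(506,298),(603,296),(555,252),(553,343)]]
print("round",(l+r)/2,(t+b)/2,np.linalg.norm(l-r),np.linalg.norm(t-b))
print("sqpad",[W(*p,.003).round(4) for p in[(333,250),(434,250)]])
print("stern",[W(*p,.013).round(4) for p in[(684,360),(668,430),(480,355),(480,419),(600,358),(600,419)]])
print("tray corner",W(202,383,.022))
E
```

```text
block [ 0.57536891 -0.09055622]
round [ 0.59536888 -0.00103135] [ 0.59642499 -0.00141553] 0.0519900168225553 0.05216201544620728
sqpad [array([ 0.5442, -0.1105]), array([ 0.5557, -0.0593])]
stern [array([0.6424, 0.0602]), array([0.6854, 0.0502]), array([ 0.6154, -0.0465]), array([ 0.6548, -0.0528]), array([0.6313, 0.0162]), array([0.6696, 0.0131])]
tray corner [ 0.59466184 -0.19293825]
```

```bash
python3 -m handwheel '[{"tx":0.2,"ty":-0.2,"tz":-4,"rx":0,"ry":0,"rz":0},{"tx":0.2,"ty":-0.2,"tz":-6,"rx":0,"ry":0,"rz":0},{"tx":0.2,"ty":-0.2,"tz":-8,"rx":0,"ry":0,"rz":0},{"tx":0.2,"ty":-0.2,"tz":-8,"rx":0,"ry":0,"rz":0},{"tx":0.2,"ty":-0.2,"tz":-8,"rx":0,"ry":0,"rz":0}]'
python3 -m handwheel '[{"tx":0,"ty":0,"tz":0,"rx":0,"ry":0,"rz":0},{"tx":0,"ty":0,"tz":0,"rx":0,"ry":0,"rz":0},{"tx":0,"ty":0,"tz":0,"rx":0,"ry":0,"rz":0},{"tx":0,"ty":0,"tz":0,"rx":0,"ry":0,"rz":0},{"tx":0,"ty":0,"tz":0,"rx":0,"ry":0,"rz":0},{"tx":0,"ty":0,"tz":0,"rx":0,"ry":0,"rz":0}]' 3.5 40
```

```text
time: 7.17
ee_pos: [0.5754, -0.0899, 0.0487]
eef_rot: [-3.141, -0.0, 1.352]
contact_force: [-0.4, -0.8, 2.2]
grip_width: 0.0681
time: 7.67
ee_pos: [0.5766, -0.0909, 0.0503]
eef_rot: [3.138, -0.0, 1.351]
contact_force: [0.5, 1.2, 7.3]
grip_width: 0.0436
```

```bash
python3 -m handwheel '[{"tx":0,"ty":0,"tz":3,"rx":0,"ry":0,"rz":0},{"tx":0,"ty":0,"tz":6,"rx":0,"ry":0,"rz":0},{"tx":0,"ty":0,"tz":9,"rx":0,"ry":0,"rz":0},{"tx":-2,"ty":3,"tz":10,"rx":0,"ry":0,"rz":0},{"tx":-3.5,"ty":6.5,"tz":10,"rx":0,"ry":0,"rz":0},{"tx":-5,"ty":10,"tz":10,"rx":0,"ry":0,"rz":0},{"tx":-6.5,"ty":13.5,"tz":10,"rx":0,"ry":0,"rz":0},{"tx":-8,"ty":17,"tz":10,"rx":0,"ry":0,"rz":0}]'
python3 -m handwheel '[{"tx":-1.5,"ty":3.5,"tz":0,"rx":0,"ry":0,"rz":0},{"tx":-3,"ty":7,"tz":0,"rx":0,"ry":0,"rz":0},{"tx":-5,"ty":10.5,"tz":0,"rx":0,"ry":0,"rz":0},{"tx":-7,"ty":14,"tz":0,"rx":0,"ry":0,"rz":0},{"tx":-8.5,"ty":17,"tz":0,"rx":0,"ry":0,"rz":0},{"tx":-10,"ty":20,"tz":0,"rx":0,"ry":0,"rz":0},{"tx":-10,"ty":21,"tz":-2,"rx":0,"ry":0,"rz":0},{"tx":-10,"ty":21,"tz":-4,"rx":0,"ry":0,"rz":0}]'
python3 -m handwheel '[{"tx":0,"ty":0,"tz":-1,"rx":0,"ry":0,"rz":0},{"tx":0,"ty":0,"tz":-1,"rx":0,"ry":0,"rz":0},{"tx":0,"ty":0,"tz":-1,"rx":0,"ry":0,"rz":0}]'
```

```text
time: 8.33
ee_pos: [0.4946, 0.0803, 0.1493]
eef_rot: [3.14, -0.0, 1.35]
contact_force: [0.1, 0.8, -1.0]
grip_width: 0.044
time: 9.0
ee_pos: [0.3953, 0.292, 0.1097]
eef_rot: [3.138, -0.003, 1.355]
contact_force: [0.1, 0.2, -1.7]
grip_width: 0.0439
time: 9.25
ee_pos: [0.3953, 0.2891, 0.0988]
eef_rot: [-3.142, 0.0, 1.351]
contact_force: [-0.8, -0.3, -1.2]
grip_width: 0.0439
```

```bash
python3 -m handwheel '[{"tx":0,"ty":0,"tz":-2.5,"rx":0,"ry":0,"rz":0},{"tx":0,"ty":0,"tz":-4,"rx":0,"ry":0,"rz":0},{"tx":0,"ty":0,"tz":-4.8,"rx":0,"ry":0,"rz":0},{"tx":0,"ty":0,"tz":-4.8,"rx":0,"ry":0,"rz":0},{"tx":0,"ty":0,"tz":-4.8,"rx":0,"ry":0,"rz":0}]'
python3 -m handwheel '[{"tx":0,"ty":0,"tz":0,"rx":0,"ry":0,"rz":0},{"tx":0,"ty":0,"tz":0,"rx":0,"ry":0,"rz":0},{"tx":0,"ty":0,"tz":0,"rx":0,"ry":0,"rz":0},{"tx":0,"ty":0,"tz":0,"rx":0,"ry":0,"rz":0},{"tx":0,"ty":0,"tz":4,"rx":0,"ry":0,"rz":0},{"tx":0,"ty":0,"tz":8,"rx":0,"ry":0,"rz":0},{"tx":0,"ty":0,"tz":12,"rx":0,"ry":0,"rz":0},{"tx":0,"ty":0,"tz":12,"rx":0,"ry":0,"rz":0}]' 6.8 40
python3 - <<'E'
from h import *
import pickle
c=cam("wrist");o=bot.get_obs();print(o["ee_pos"],o["eef_rot"],o["grip_width"])
pickle.dump(c,open("w6.pkl","wb"))
crop(c,0,0,512,384,1.2,"pics/w6.png")
t=cam("top");crop(t,80,100,330,200,2.4,"pics/t6.png")
E
```

```text
time: 9.67
ee_pos: [0.3961, 0.2891, 0.0512]
eef_rot: [3.141, -0.001, 1.35]
contact_force: [0.6, 0.2, -1.4]
grip_width: 0.0436
time: 10.33
ee_pos: [0.3979, 0.2904, 0.1775]
eef_rot: [3.133, -0.007, 1.351]
contact_force: [0.9, -0.1, -0.9]
grip_width: 0.0679
[0.39710079 0.28997524 0.17436081] [ 3.13568559 -0.00479911  1.35104426] 0.06787104097323256
```

View pics/w6.png

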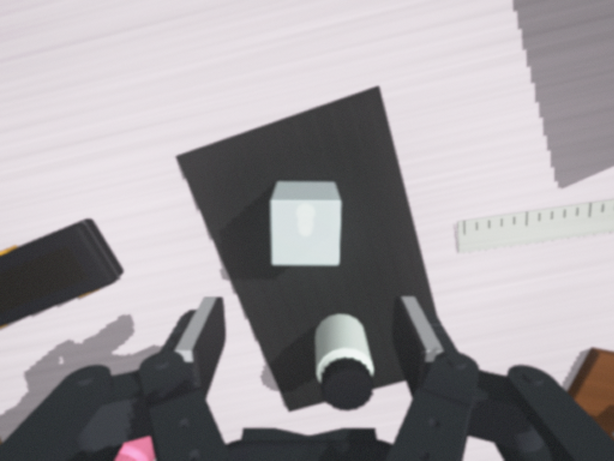

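View pics/t6.png

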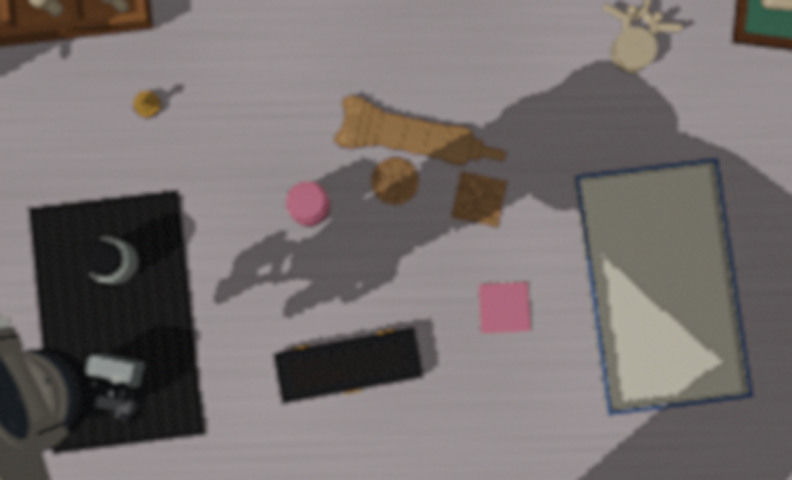

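Both specimens stand upright on the mat, the block's top at (306,232) and the vial at (345,370) in the wrist view. The top view shows both pads empty and the sternum unmoved. Next is the sternum: jaws across it, rz about -91.

```bash
python3 -m handwheel '[{"tx":2.4,"ty":-3,"tz":0,"rx":0,"ry":0,"rz":-7},{"tx":4.8,"ty":-6,"tz":0,"rx":0,"ry":0,"rz":-14},{"tx":7.2,"ty":-9,"tz":0,"rx":0,"ry":0,"rz":-21},{"tx":9.6,"ty":-12,"tz":0,"rx":0,"ry":0,"rz":-28},{"tx":12,"ty":-15,"tz":0,"rx":0,"ry":0,"rz":-35},{"tx":14.4,"ty":-18,"tz":0,"rx":0,"ry":0,"rz":-42},{"tx":16.8,"ty":-21,"tz":0,"rx":0,"ry":0,"rz":-49},{"tx":19.2,"ty":-24,"tz":0,"rx":0,"ry":0,"rz":-56}]' 6.8 40
python3 -m handwheel '[{"tx":2,"ty":-3,"tz":0,"rx":0,"ry":0,"rz":-7},{"tx":4,"ty":-6,"tz":0,"rx":0,"ry":0,"rz":-14},{"tx":5.4,"ty":-7.2,"tz":0,"rx":0,"ry":0,"rz":-21},{"tx":5.4,"ty":-7.2,"tz":-1,"rx":0,"ry":0,"rz":-28},{"tx":5.4,"ty":-7.2,"tz":-3,"rx":0,"ry":0,"rz":-35},{"tx":5.4,"ty":-7.2,"tz":-5,"rx":0,"ry":0,"rz":-35.5},{"tx":5.4,"ty":-7.2,"tz":-5,"rx":0,"ry":0,"rz":-35.5},{"tx":5.4,"ty":-7.2,"tz":-5,"rx":0,"ry":0,"rz":-35.5}]'
python3 - <<'E'
from h import *
import pickle
c=cam("wrist");o=bot.get_obs();print(o["ee_pos"],o["eef_rot"],o["grip_width"])
pickle.dump(c,open("w7.pkl","wb"))
crop(c,0,0,512,384,1.5,"pics/w7.png")
E
```

```text
time: 11.1
ee_pos: [0.5877, 0.0473, 0.1687]
eef_rot: [-3.141, 0.002, 0.367]
contact_force: [0.1, 1.2, -0.3]
grip_width: 0.0681
time: 11.77
ee_pos: [0.6403, -0.0228, 0.1184]
eef_rot: [3.141, 0.004, -0.245]
contact_force: [-0.5, -0.3, 0.9]
grip_width: 0.0677
[ 0.64112244 -0.02286029  0.1198987 ] [ 3.14145295e+00  1.61724342e-03 -2.44936486e-01] 0.06820648667783037
```

View pics/w7.png

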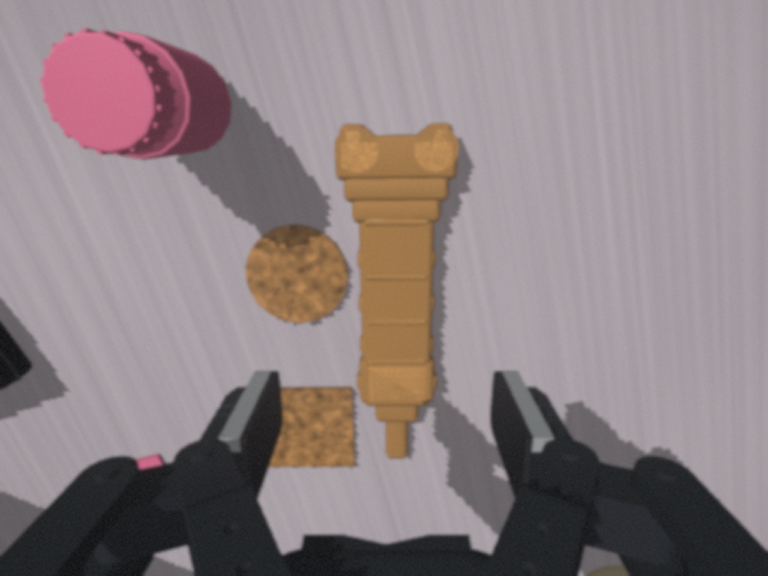

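The sternum runs vertically in the wrist view, broad end at y = 125, tip at (397,458), and sides at x = 360 and 433 around row 290. The round pad is at (298,273) and the square pad around (313,427).

```bash
python3 - <<'E'
from h import *
import pickle
c=pickle.load(open("w7.pkl","rb"))
def W(U,V,z): return p2w(c,(U+.5)/1.5-.5,(V+.5)/1.5-.5,z)[:2]
z=.012
tip=W(397,459,z);br=(W(336,123,z)+W(460,123,z))/2
m=[(W(361,v,z)+W(433,v,z))/2 for v in(250,290,340)]
print(tip,br,np.linalg.norm(br-tip),m)
d=br-tip;print(np.degrees(np.arctan2(d[1],d[0])), tip+d*100/182)
d=m[0]-m[2];print(np.degrees(np.arctan2(d[1],d[0])),W(361,290,z),W(433,290,z))
E
```

```text
[ 0.62209423 -0.11636852] [0.66463536 0.05745172] 0.178950342483177 [array([0.65058754, 0.00129657]), array([ 0.64578677, -0.01852263]), array([ 0.63938854, -0.04493668])]
76.24764062319106 [ 0.64546848 -0.02086289]
76.38361756323792 [ 0.62846713 -0.01421993] [ 0.66310642 -0.02282533]
```

```bash
python3 -m handwheel '[{"tx":0.4,"ty":0.1,"tz":-3,"rx":0,"ry":0,"rz":0},{"tx":0.4,"ty":0.1,"tz":-6,"rx":0,"ry":0,"rz":0},{"tx":0.4,"ty":0.1,"tz":-8,"rx":0,"ry":0,"rz":0},{"tx":0.4,"ty":0.1,"tz":-9,"rx":0,"ry":0,"rz":0},{"tx":0.4,"ty":0.1,"tz":-9.2,"rx":0,"ry":0,"rz":0},{"tx":0.4,"ty":0.1,"tz":-9.2,"rx":0,"ry":0,"rz":0}]'
python3 -m handwheel '[{"tx":0,"ty":0,"tz":0,"rx":0,"ry":0,"rz":0},{"tx":0,"ty":0,"tz":0,"rx":0,"ry":0,"rz":0},{"tx":0,"ty":0,"tz":0,"rx":0,"ry":0,"rz":0},{"tx":0,"ty":0,"tz":0,"rx":0,"ry":0,"rz":0},{"tx":0,"ty":0,"tz":0,"rx":0,"ry":0,"rz":0},{"tx":0,"ty":0,"tz":0,"rx":0,"ry":0,"rz":0},{"tx":0,"ty":0,"tz":0,"rx":0,"ry":0,"rz":0}]' 2.5 45
```

```text
time: 12.32
ee_pos: [0.6458, -0.0219, 0.029]
eef_rot: [-3.142, -0.0, -0.246]
contact_force: [0.3, 0.8, -0.1]
grip_width: 0.0679
time: 12.9
ee_pos: [0.6463, -0.0221, 0.0301]
eef_rot: [-3.141, -0.003, -0.246]
contact_force: [-0.9, 1.1, 5.9]
grip_width: 0.0345
```

```bash
python3 -m handwheel '[{"tx":0,"ty":0,"tz":1,"rx":0,"ry":0,"rz":0},{"tx":0,"ty":0,"tz":3,"rx":0,"ry":0,"rz":0},{"tx":0,"ty":0,"tz":6,"rx":0,"ry":0,"rz":0},{"tx":0,"ty":0,"tz":9,"rx":0,"ry":0,"rz":0},{"tx":0,"ty":0,"tz":10,"rx":0,"ry":0,"rz":0},{"tx":0,"ty":0,"tz":10,"rx":0,"ry":0,"rz":0}]'
python3 - <<'E'
from h import *
import pickle
c=cam("wrist");o=bot.get_obs();print(o["ee_pos"],o["eef_rot"],o["grip_width"])
crop(c,0,0,512,384,1.2,"pics/w8.png")
c=cam("scene")
crop(c,80,80,260,220,3,"pics/s8.png")
E
```

```text
time: 13.4
ee_pos: [0.6469, -0.0221, 0.1324]
eef_rot: [-3.141, -0.006, -0.246]
contact_force: [-1.0, -0.4, -0.3]
grip_width: 0.0346
[ 0.64596736 -0.02203345  0.12992001] [-3.14134231e+00 -3.04813147e-03 -2.46059374e-01] 0.03440162758153174
```

View pics/w8.png

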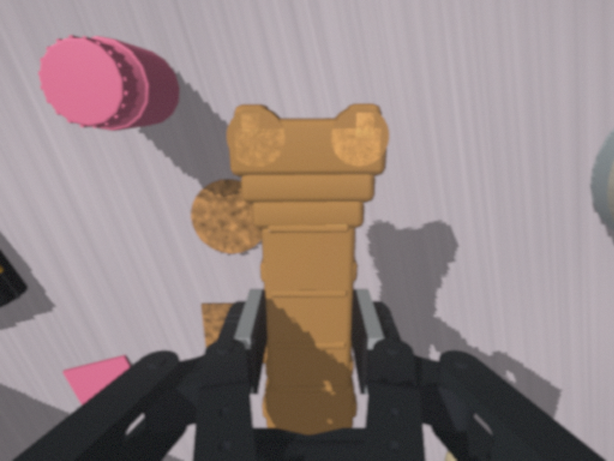

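View pics/s8.png

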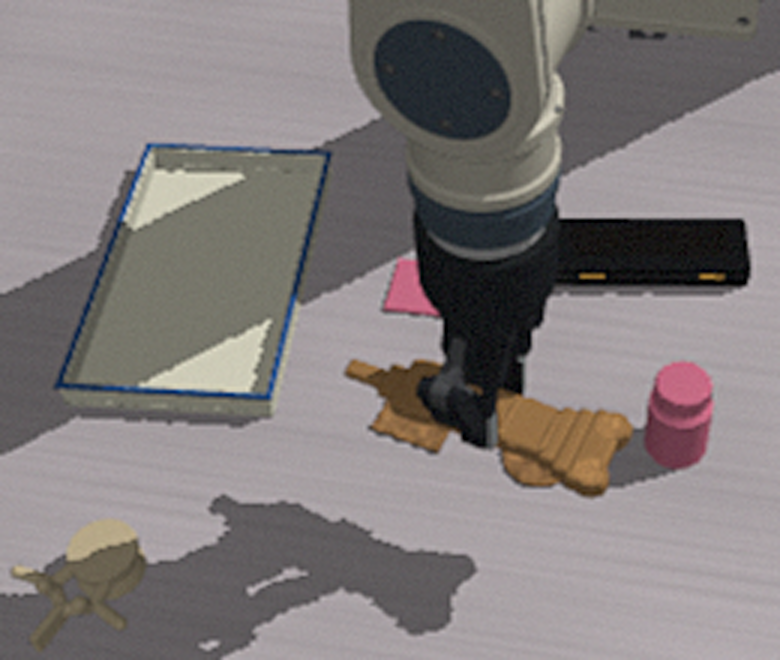

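The sternum is held level between the jaws, and the pads and bystanders are undisturbed. Now to the tray with a -70° turn.

```bash
python3 -m handwheel '[{"tx":-2,"ty":-3,"tz":0,"rx":0,"ry":0,"rz":-7},{"tx":-4,"ty":-6,"tz":0,"rx":0,"ry":0,"rz":-14},{"tx":-6,"ty":-9,"tz":0,"rx":0,"ry":0,"rz":-21},{"tx":-8,"ty":-12,"tz":0,"rx":0,"ry":0,"rz":-28},{"tx":-10,"ty":-15,"tz":0,"rx":0,"ry":0,"rz":-35},{"tx":-12,"ty":-18,"tz":0,"rx":0,"ry":0,"rz":-42},{"tx":-14,"ty":-21,"tz":0,"rx":0,"ry":0,"rz":-49},{"tx":-15,"ty":-24,"tz":0,"rx":0,"ry":0,"rz":-56}]'
python3 -m handwheel '[{"tx":-0.9,"ty":-1.8,"tz":0,"rx":0,"ry":0,"rz":-7},{"tx":-0.9,"ty":-1.8,"tz":0,"rx":0,"ry":0,"rz":-14},{"tx":-0.9,"ty":-1.8,"tz":-2,"rx":0,"ry":0,"rz":-14},{"tx":-0.9,"ty":-1.8,"tz":-4,"rx":0,"ry":0,"rz":-14},{"tx":-0.9,"ty":-1.8,"tz":-4,"rx":0,"ry":0,"rz":-14},{"tx":-0.9,"ty":-1.8,"tz":-4,"rx":0,"ry":0,"rz":-14}]'
python3 - <<'E'
from h import *
c=cam("wrist");o=bot.get_obs();print(o["ee_pos"],o["eef_rot"],o["grip_width"],o["joint_positions"])
crop(c,0,0,512,384,1.2,"pics/w9.png")
def W(U,V,z): return p2w(c,U,V,z)[:2]
E
```

```text
time: 14.17
ee_pos: [0.4924, -0.2623, 0.1265]
eef_rot: [3.139, 0.003, -1.23]
contact_force: [0.7, -1.1, -0.1]
grip_width: 0.0348
time: 14.67
ee_pos: [0.4853, -0.2791, 0.0865]
eef_rot: [3.138, 0.003, -1.468]
contact_force: [-0.7, -1.3, -0.6]
grip_width: 0.034
[ 0.48601754 -0.2795753   0.08768148] [ 3.14000228e+00  1.54043576e-03 -1.46768036e+00] 0.03462553222295974 [-6.71666224e-01  3.79068351e-01 -2.52641559e-01  9.41300484e-01
 -1.18109702e-05  2.36680925e+00]
```

View pics/w9.png

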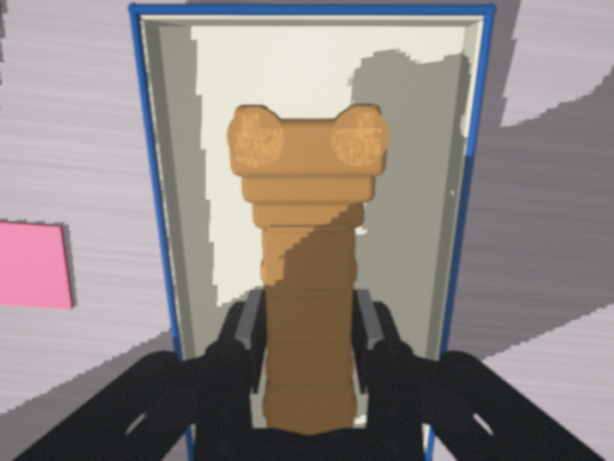

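The sternum is centred between the tray walls (walls at x≈175 and 460, sternum at 308) and aligned. Lowering 5.2 cm and releasing.

```bash
python3 -m handwheel '[{"tx":0,"ty":0,"tz":-2.5,"rx":0,"ry":0,"rz":0},{"tx":0,"ty":0,"tz":-4,"rx":0,"ry":0,"rz":0},{"tx":0,"ty":0,"tz":-4.8,"rx":0,"ry":0,"rz":0},{"tx":0,"ty":0,"tz":-5.2,"rx":0,"ry":0,"rz":0},{"tx":0,"ty":0,"tz":-5.2,"rx":0,"ry":0,"rz":0},{"tx":0,"ty":0,"tz":-5.2,"rx":0,"ry":0,"rz":0}]'
python3 -m handwheel '[{"tx":0,"ty":0,"tz":0,"rx":0,"ry":0,"rz":0},{"tx":0,"ty":0,"tz":0,"rx":0,"ry":0,"rz":0},{"tx":0,"ty":0,"tz":0,"rx":0,"ry":0,"rz":0},{"tx":0,"ty":0,"tz":0,"rx":0,"ry":0,"rz":0},{"tx":0,"ty":0,"tz":4,"rx":0,"ry":0,"rz":0},{"tx":0,"ty":0,"tz":8,"rx":0,"ry":0,"rz":0},{"tx":0,"ty":0,"tz":12,"rx":0,"ry":0,"rz":0},{"tx":0,"ty":0,"tz":14,"rx":0,"ry":0,"rz":0}]' 6.8 40
python3 - <<'E'
from h import *
c=cam("wrist");o=bot.get_obs();print(o["ee_pos"],o["eef_rot"],o["grip_width"],o["joint_positions"])
crop(c,0,0,512,384,1.2,"pics/w10.png")
E
```

```text
time: 15.22
ee_pos: [0.4869, -0.2802, 0.0371]
eef_rot: [-3.141, -0.001, -1.468]
contact_force: [0.3, 0.3, -0.3]
grip_width: 0.0345
time: 15.88
ee_pos: [0.4873, -0.2806, 0.1813]
eef_rot: [-3.138, -0.004, -1.468]
contact_force: [0.4, -0.8, -0.3]
grip_width: 0.0681
[ 0.4881093  -0.28121574  0.18363164] [-3.13491396 -0.00654645 -1.46773417] 0.0680175455682656 [-6.71637276e-01  3.05597055e-01 -9.95787753e-02  1.15626848e+00
 -6.44164595e-06  2.36687133e+00]
```

View pics/w10.png

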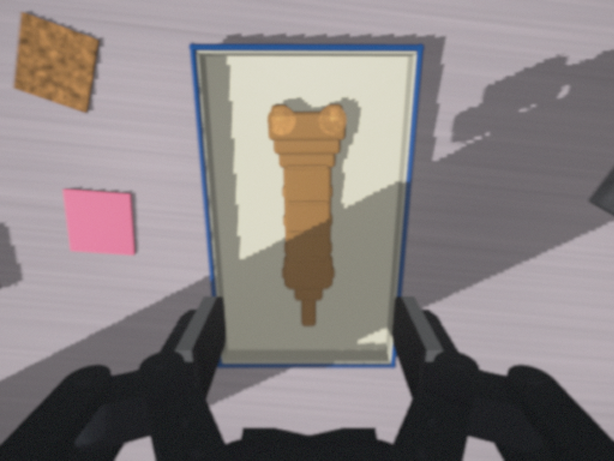

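The sternum lies flat in the tray, from the broad end at (307,120) to the tip at (308,325), clear of all the walls. Next I return to the block with jaws at yaw ≈ -12.6° (its other pair of faces), so rz +71.5.

```bash
python3 -m handwheel '[{"tx":-0.6,"ty":4,"tz":0,"rx":0,"ry":0,"rz":6},{"tx":-1.2,"ty":8,"tz":0,"rx":0,"ry":0,"rz":12},{"tx":-1.8,"ty":12,"tz":0,"rx":0,"ry":0,"rz":18},{"tx":-2.4,"ty":16,"tz":0,"rx":0,"ry":0,"rz":24},{"tx":-3,"ty":20,"tz":0,"rx":0,"ry":0,"rz":30},{"tx":-3.6,"ty":24,"tz":0,"rx":0,"ry":0,"rz":36},{"tx":-4.2,"ty":28,"tz":0,"rx":0,"ry":0,"rz":42},{"tx":-4.8,"ty":32,"tz":0,"rx":0,"ry":0,"rz":48}]'
python3 -m handwheel '[{"tx":-0.6,"ty":4,"tz":0,"rx":0,"ry":0,"rz":6},{"tx":-1.2,"ty":8,"tz":0,"rx":0,"ry":0,"rz":12},{"tx":-1.8,"ty":12,"tz":0,"rx":0,"ry":0,"rz":18},{"tx":-2.4,"ty":16,"tz":0,"rx":0,"ry":0,"rz":23.5},{"tx":-3,"ty":20,"tz":0,"rx":0,"ry":0,"rz":23.5},{"tx":-3.8,"ty":23.5,"tz":0,"rx":0,"ry":0,"rz":23.5},{"tx":-4.4,"ty":25,"tz":-1,"rx":0,"ry":0,"rz":23.5},{"tx":-4.4,"ty":25,"tz":-1,"rx":0,"ry":0,"rz":23.5}]'
python3 -m handwheel '[{"tx":0,"ty":0,"tz":-3,"rx":0,"ry":0,"rz":0},{"tx":0,"ty":0,"tz":-4,"rx":0,"ry":0,"rz":0},{"tx":0,"ty":0,"tz":-4,"rx":0,"ry":0,"rz":0},{"tx":0,"ty":0,"tz":-4,"rx":0,"ry":0,"rz":0}]'
python3 - <<'E'
from h import *
import pickle
c=cam("wrist");pickle.dump(c,open("w11.pkl","wb"));o=bot.get_obs();print(o["ee_pos"],o["eef_rot"],o["grip_width"],o["joint_positions"])
crop(c,0,0,512,384,1.5,"pics/w11.png")
E
```

```text
time: 16.6
ee_pos: [0.4376, 0.0417, 0.1764]
eef_rot: [-3.141, -0.0, -0.625]
contact_force: [1.3, -0.3, 0.1]
grip_width: 0.0681
time: 17.27
ee_pos: [0.3926, 0.2927, 0.1649]
eef_rot: [3.141, 0.002, -0.216]
contact_force: [-0.6, -0.5, -0.1]
grip_width: 0.0681
time: 17.6
ee_pos: [0.3944, 0.2894, 0.1263]
eef_rot: [3.141, 0.001, -0.22]
contact_force: [-0.2, -0.4, 0.8]
grip_width: 0.0679
[0.3948544  0.28969315 0.12694464] [-3.14142160e+00 -3.65454537e-04 -2.20550052e-01] 0.06775986587636969 [ 4.61475124e-01  2.33637859e-01 -3.58289920e-01  9.78477020e-01
 -9.75810365e-05  2.25282145e+00]
```

View pics/w11.png

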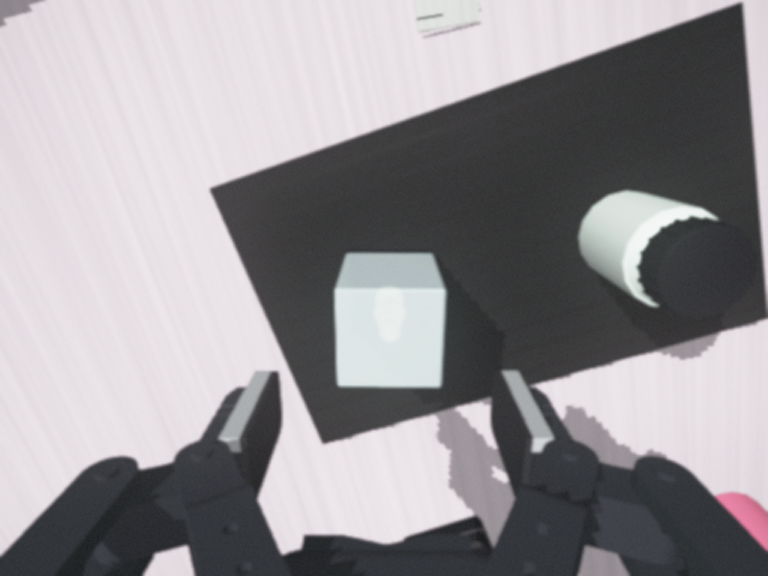

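```bash
python3 - <<'E'
from h import *
import pickle
c=pickle.load(open("w11.pkl","rb"))
def W(U,V,z): return p2w(c,(U+.5)/1.5-.5,(V+.5)/1.5-.5,z)[:2]
B=np.array([W(*p,.067) for p in[(335,290),(446,290),(441,388),(338,387)]]);print(B.mean(0))
e=np.roll(B,-1,0)-B;print(np.degrees(np.arctan2(e[:,1],e[:,0])),np.linalg.norm(e,axis=1))
E
```

```text
[0.39523681 0.28925519]
[ -12.61523074 -103.08675752  166.76700021   77.08015336] [0.04345539 0.04361    0.04332838 0.04314197]
```

Block at (0.395, 0.289), square to the jaws, directly under the tool. Descend and grip.

```bash
python3 -m handwheel '[{"tx":0,"ty":0,"tz":-4,"rx":0,"ry":0,"rz":0},{"tx":0,"ty":0,"tz":-6,"rx":0,"ry":0,"rz":0},{"tx":0,"ty":0,"tz":-7.8,"rx":0,"ry":0,"rz":0},{"tx":0,"ty":0,"tz":-7.8,"rx":0,"ry":0,"rz":0},{"tx":0,"ty":0,"tz":-7.8,"rx":0,"ry":0,"rz":0}]'
python3 -m handwheel '[{"tx":0,"ty":0,"tz":0,"rx":0,"ry":0,"rz":0},{"tx":0,"ty":0,"tz":0,"rx":0,"ry":0,"rz":0},{"tx":0,"ty":0,"tz":0,"rx":0,"ry":0,"rz":0},{"tx":0,"ty":0,"tz":0,"rx":0,"ry":0,"rz":0},{"tx":0,"ty":0,"tz":0,"rx":0,"ry":0,"rz":0},{"tx":0,"ty":0,"tz":0,"rx":0,"ry":0,"rz":0},{"tx":0,"ty":0,"tz":0,"rx":0,"ry":0,"rz":0}]' 3.5 40
python3 -c "
from h import *
o=bot.get_obs();print(o['ee_pos'],o['grip_width'])"
```

```text
time: 18.07
ee_pos: [0.3948, 0.2898, 0.0489]
eef_rot: [3.141, 0.0, -0.22]
contact_force: [0.3, -0.4, -0.7]
grip_width: 0.0679
time: 18.65
ee_pos: [0.3954, 0.2905, 0.05]
eef_rot: [-3.14, -0.003, -0.22]
contact_force: [-0.5, -0.1, 6.3]
grip_width: 0.0436
[0.39541585 0.29046367 0.05000891] 0.04363884578872323
```

```bash
python3 -m handwheel '[{"tx":0,"ty":0,"tz":3,"rx":0,"ry":0,"rz":0},{"tx":0,"ty":0,"tz":6,"rx":0,"ry":0,"rz":0},{"tx":0,"ty":0,"tz":9,"rx":0,"ry":0,"rz":0},{"tx":1.5,"ty":-3,"tz":10,"rx":0,"ry":0,"rz":0},{"tx":3,"ty":-6.5,"tz":10,"rx":0,"ry":0,"rz":0},{"tx":4.5,"ty":-10,"tz":10,"rx":0,"ry":0,"rz":0},{"tx":6,"ty":-13.5,"tz":10,"rx":0,"ry":0,"rz":0},{"tx":8,"ty":-17,"tz":10,"rx":0,"ry":0,"rz":0}]'
python3 -m handwheel '[{"tx":2,"ty":-3.5,"tz":0,"rx":0,"ry":0,"rz":0},{"tx":3.5,"ty":-7,"tz":0,"rx":0,"ry":0,"rz":0},{"tx":5,"ty":-10.5,"tz":0,"rx":0,"ry":0,"rz":0},{"tx":7,"ty":-14,"tz":0,"rx":0,"ry":0,"rz":0},{"tx":9,"ty":-17.5,"tz":0,"rx":0,"ry":0,"rz":0},{"tx":10,"ty":-20,"tz":0,"rx":0,"ry":0,"rz":0},{"tx":10,"ty":-21,"tz":-2,"rx":0,"ry":0,"rz":0},{"tx":10,"ty":-21,"tz":-4,"rx":0,"ry":0,"rz":0}]'
python3 -m handwheel '[{"tx":0,"ty":0,"tz":0,"rx":0,"ry":0,"rz":0},{"tx":0,"ty":0,"tz":0,"rx":0,"ry":0,"rz":0},{"tx":0,"ty":0,"tz":0,"rx":0,"ry":0,"rz":0},{"tx":0,"ty":0,"tz":0,"rx":0,"ry":0,"rz":0}]'
python3 - <<'E'
from h import *
import pickle
c=cam("wrist");pickle.dump(c,open("w12.pkl","wb"));o=bot.get_obs();print(o["ee_pos"],o["eef_rot"],o["grip_width"])
crop(c,0,0,512,384,1.5,"pics/w12.png")
E
```

```text
time: 19.32
ee_pos: [0.4744, 0.1186, 0.1497]
eef_rot: [-3.141, -0.002, -0.219]
contact_force: [0.5, 0.8, -1.6]
grip_width: 0.0435
time: 19.98
ee_pos: [0.576, -0.0932, 0.1094]
eef_rot: [3.141, -0.004, -0.223]
contact_force: [0.1, 0.6, -2.1]
grip_width: 0.0437
time: 20.32
ee_pos: [0.5751, -0.0895, 0.11]
eef_rot: [3.141, -0.002, -0.219]
contact_force: [0.3, 0.0, -2.0]
grip_width: 0.0434
[ 0.57502798 -0.08954359  0.10987396] [ 3.14140813e+00 -2.29257456e-03 -2.18995168e-01] 0.04330282494902222
```

View pics/w12.png

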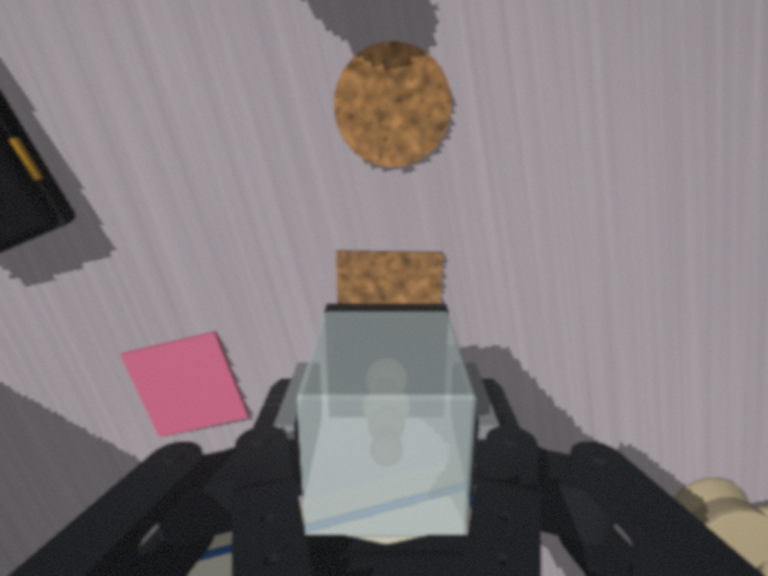

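```bash
python3 - <<'E'
from h import *
import pickle
c=pickle.load(open("w12.pkl","rb"))
def W(U,V,z): return p2w(c,(U+.5)/1.5-.5,(V+.5)/1.5-.5,z)[:2]
a,b=W(336,250,.003),W(444,251,.003);d=b-a;print(a,b,np.linalg.norm(d),np.degrees(np.arctan2(d[1],d[0])))
n=np.array([d[1],-d[0]])/np.linalg.norm(d);print("pad centre",(a+b)/2+.026*n)
print("round",(W(334,104,.003)+W(453,104,.003))/2,(W(392,41,.003)+W(392,168,.003))/2)
zb=.003+.110-.0503
a,b=W(326,309,zb),W(447,308,zb);d=b-a;print("blk",a,b,np.linalg.norm(d),np.degrees(np.arctan2(d[1],d[0])))
n=np.array([d[1],-d[0]])/np.linalg.norm(d);print((a+b)/2+.022*n)
E
```

```text
[ 0.55658075 -0.05901389] [ 0.6074428  -0.07087071] 0.05222577585105527 -13.122274429726193
pad centre [ 0.576109   -0.09026338]
round [ 0.59770308 -0.00064039] [ 0.59678877 -0.00171154]
blk [ 0.55678364 -0.06659132] [ 0.6005382  -0.07595924] 0.04474617315016725 -12.084666620160409
[ 0.57405507 -0.09278774]
```

```bash
python3 -m handwheel '[{"tx":0.1,"ty":0.1,"tz":-2.5,"rx":0,"ry":0,"rz":0},{"tx":0.1,"ty":0.1,"tz":-4.5,"rx":0,"ry":0,"rz":0},{"tx":0.1,"ty":0.1,"tz":-5.5,"rx":0,"ry":0,"rz":0},{"tx":0.1,"ty":0.1,"tz":-5.9,"rx":0,"ry":0,"rz":0},{"tx":0.1,"ty":0.1,"tz":-5.9,"rx":0,"ry":0,"rz":0},{"tx":0.1,"ty":0.1,"tz":-5.9,"rx":0,"ry":0,"rz":0}]'
python3 -m handwheel '[{"tx":0,"ty":0,"tz":0,"rx":0,"ry":0,"rz":0},{"tx":0,"ty":0,"tz":0,"rx":0,"ry":0,"rz":0},{"tx":0,"ty":0,"tz":0,"rx":0,"ry":0,"rz":0},{"tx":0,"ty":0,"tz":0,"rx":0,"ry":0,"rz":0},{"tx":0,"ty":0,"tz":4,"rx":0,"ry":0,"rz":0},{"tx":0,"ty":0,"tz":8,"rx":0,"ry":0,"rz":0},{"tx":0,"ty":0,"tz":12,"rx":0,"ry":0,"rz":0},{"tx":0,"ty":0,"tz":12,"rx":0,"ry":0,"rz":0}]' 6.8 40
python3 - <<'E'
from h import *
import pickle
c=cam("wrist");pickle.dump(c,open("w13.pkl","wb"));o=bot.get_obs();print(o["ee_pos"],o["eef_rot"],o["grip_width"])
crop(c,0,0,512,384,1.5,"pics/w13.png")
E
```

```text
time: 20.87
ee_pos: [0.5759, -0.0888, 0.0504]
eef_rot: [3.141, -0.001, -0.219]
contact_force: [0.0, -0.6, -1.7]
grip_width: 0.0432
time: 21.53
ee_pos: [0.5781, -0.0897, 0.1772]
eef_rot: [3.141, -0.011, -0.22]
contact_force: [0.1, -0.1, 0.4]
grip_width: 0.068
[ 0.57730709 -0.08950662  0.17382309] [ 3.14098522 -0.00791185 -0.21991506] 0.06801101452245692
```

View pics/w13.png

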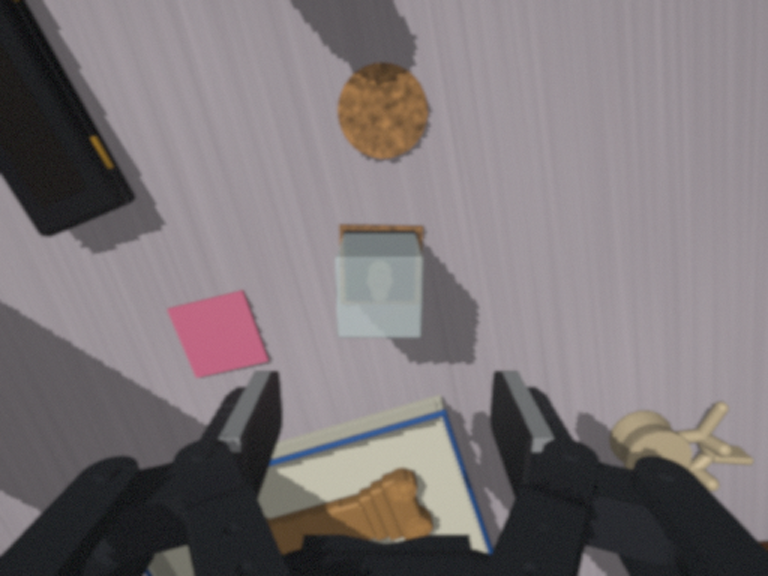

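The block stands on the cork with thin cork margins showing at its back and sides. Now the vial.

```bash
python3 -m handwheel '[{"tx":-0.6,"ty":4,"tz":0,"rx":0,"ry":0,"rz":0},{"tx":-1.2,"ty":8,"tz":0,"rx":0,"ry":0,"rz":0},{"tx":-1.8,"ty":12,"tz":0,"rx":0,"ry":0,"rz":0},{"tx":-2.4,"ty":16,"tz":0,"rx":0,"ry":0,"rz":0},{"tx":-3,"ty":20,"tz":0,"rx":0,"ry":0,"rz":0},{"tx":-3.6,"ty":24,"tz":0,"rx":0,"ry":0,"rz":0},{"tx":-4.2,"ty":28,"tz":0,"rx":0,"ry":0,"rz":0},{"tx":-4.8,"ty":32,"tz":0,"rx":0,"ry":0,"rz":0}]'
python3 -m handwheel '[{"tx":-0.8,"ty":3.5,"tz":0,"rx":0,"ry":0,"rz":0},{"tx":-1.4,"ty":6.3,"tz":-2,"rx":0,"ry":0,"rz":0},{"tx":-1.4,"ty":6.3,"tz":-4.5,"rx":0,"ry":0,"rz":0},{"tx":-1.4,"ty":6.3,"tz":-4.5,"rx":0,"ry":0,"rz":0},{"tx":-1.4,"ty":6.3,"tz":-4.5,"rx":0,"ry":0,"rz":0},{"tx":-1.4,"ty":6.3,"tz":-4.5,"rx":0,"ry":0,"rz":0}]'
python3 - <<'E'
from h import *
import pickle
c=cam("wrist");pickle.dump(c,open("w14.pkl","wb"));o=bot.get_obs();print(o["ee_pos"],o["eef_rot"],o["grip_width"])
crop(c,0,0,512,384,1.5,"pics/w14.png")
E
```

```text
time: 22.25
ee_pos: [0.5264, 0.2328, 0.1685]
eef_rot: [3.141, 0.001, -0.22]
contact_force: [1.2, -0.0, 0.1]
grip_width: 0.0681
time: 22.75
ee_pos: [0.5138, 0.2935, 0.1248]
eef_rot: [3.141, 0.0, -0.221]
contact_force: [0.2, 0.9, -0.5]
grip_width: 0.0677
[0.51419399 0.29339001 0.12535371] [-3.14105488e+00 -9.61284054e-04 -2.21127042e-01] 0.06796733404208471
```

View pics/w14.png

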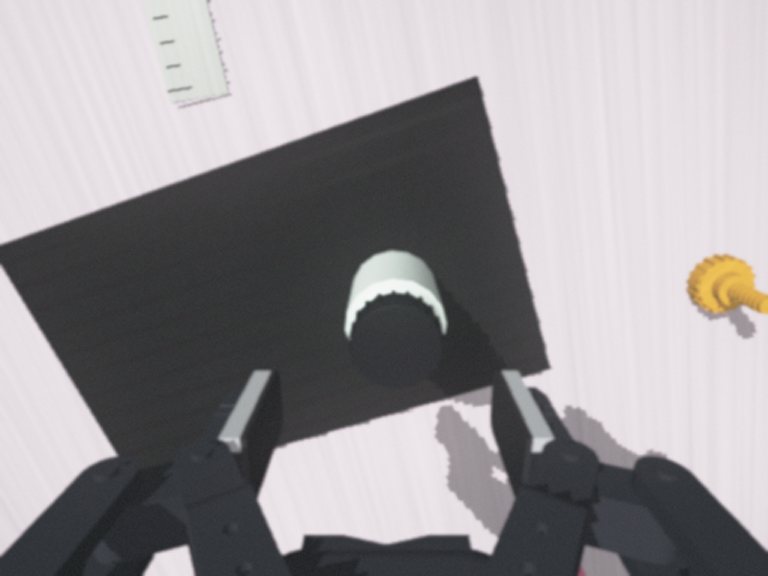

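```bash
python3 - <<'E'
from h import *
import pickle
c=pickle.load(open("w14.pkl","rb"))
def W(U,V,z): return p2w(c,(U+.5)/1.5-.5,(V+.5)/1.5-.5,z)[:2]
print(W(396,341,.073))
E
python3 -m handwheel '[{"tx":0.2,"ty":0,"tz":-4,"rx":0,"ry":0,"rz":0},{"tx":0.2,"ty":0,"tz":-6,"rx":0,"ry":0,"rz":0},{"tx":0.2,"ty":0,"tz":-7.7,"rx":0,"ry":0,"rz":0},{"tx":0.2,"ty":0,"tz":-7.7,"rx":0,"ry":0,"rz":0},{"tx":0.2,"ty":0,"tz":-7.7,"rx":0,"ry":0,"rz":0}]'
python3 -m handwheel '[{"tx":0,"ty":0,"tz":0,"rx":0,"ry":0,"rz":0},{"tx":0,"ty":0,"tz":0,"rx":0,"ry":0,"rz":0},{"tx":0,"ty":0,"tz":0,"rx":0,"ry":0,"rz":0},{"tx":0,"ty":0,"tz":0,"rx":0,"ry":0,"rz":0},{"tx":0,"ty":0,"tz":0,"rx":0,"ry":0,"rz":0},{"tx":0,"ty":0,"tz":0,"rx":0,"ry":0,"rz":0},{"tx":0,"ty":0,"tz":0,"rx":0,"ry":0,"rz":0}]' 3.5 40
```

```text
[0.51760113 0.29598942]
time: 23.22
ee_pos: [0.516, 0.2933, 0.048]
eef_rot: [3.142, 0.0, -0.221]
contact_force: [0.4, -0.2, 0.2]
grip_width: 0.0678
time: 23.8
ee_pos: [0.5166, 0.2942, 0.0494]
eef_rot: [-3.14, -0.003, -0.22]
contact_force: [0.3, -1.4, 6.2]
grip_width: 0.0433
```

```bash
python3 -m handwheel '[{"tx":0,"ty":0,"tz":3,"rx":0,"ry":0,"rz":0},{"tx":0,"ty":0,"tz":6,"rx":0,"ry":0,"rz":0},{"tx":0,"ty":0,"tz":9,"rx":0,"ry":0,"rz":0},{"tx":1,"ty":-3,"tz":10,"rx":0,"ry":0,"rz":0},{"tx":2,"ty":-6.5,"tz":10,"rx":0,"ry":0,"rz":0},{"tx":3,"ty":-10,"tz":10,"rx":0,"ry":0,"rz":0},{"tx":4,"ty":-13.5,"tz":10,"rx":0,"ry":0,"rz":0},{"tx":5,"ty":-17,"tz":10,"rx":0,"ry":0,"rz":0}]'
python3 -m handwheel '[{"tx":1,"ty":-3.5,"tz":0,"rx":0,"ry":0,"rz":0},{"tx":2,"ty":-7,"tz":0,"rx":0,"ry":0,"rz":0},{"tx":3,"ty":-10,"tz":0,"rx":0,"ry":0,"rz":0},{"tx":3,"ty":-12.6,"tz":0,"rx":0,"ry":0,"rz":0},{"tx":3,"ty":-12.6,"tz":-2,"rx":0,"ry":0,"rz":0},{"tx":3,"ty":-12.6,"tz":-4,"rx":0,"ry":0,"rz":0},{"tx":3,"ty":-12.6,"tz":-4,"rx":0,"ry":0,"rz":0},{"tx":3,"ty":-12.6,"tz":-4,"rx":0,"ry":0,"rz":0}]'
python3 - <<'E'
from h import *
import pickle
c=cam("wrist");pickle.dump(c,open("w15.pkl","wb"));o=bot.get_obs();print(o["ee_pos"],o["eef_rot"],o["grip_width"])
crop(c,0,0,512,384,1.5,"pics/w15.png")
E
```

```text
time: 24.47
ee_pos: [0.5659, 0.1226, 0.1488]
eef_rot: [-3.141, -0.002, -0.219]
contact_force: [1.1, 0.7, -0.2]
grip_width: 0.0429
time: 25.13
ee_pos: [0.5951, -0.002, 0.1077]
eef_rot: [3.142, 0.001, -0.22]
contact_force: [-0.3, 0.4, -1.3]
grip_width: 0.043
[ 0.59570889 -0.00184237  0.10853991] [-3.14149439e+00 -8.68859357e-04 -2.19693674e-01] 0.04298426447665685
```

View pics/w15.png

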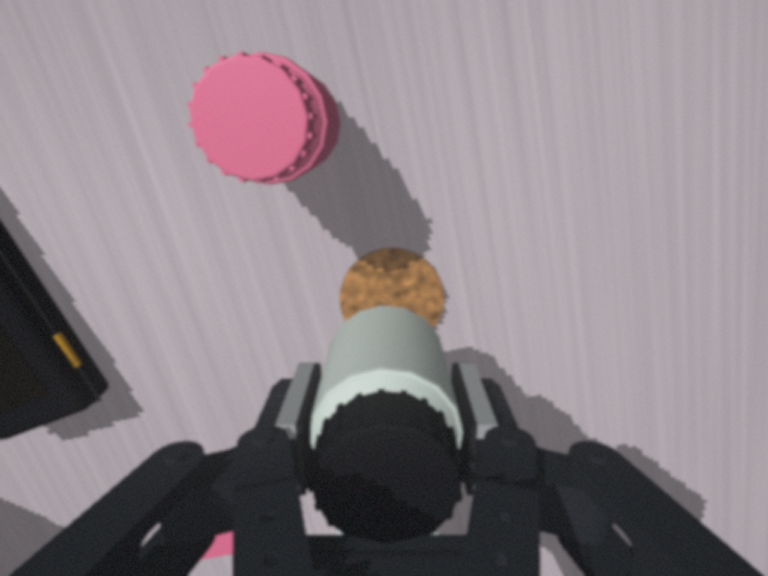

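```bash
python3 - <<'E'
from h import *
import pickle
c=pickle.load(open("w15.pkl","rb"))
def W(U,V,z): return p2w(c,(U+.5)/1.5-.5,(V+.5)/1.5-.5,z)[:2]
l,r=W(340,297,.003),W(446,297,.003);t=W(392,248,.003);print((l+r)/2,np.linalg.norm(l-r), t+.026*np.array([-.22,-.975]))
E
```

```text
[ 5.98202005e-01 -1.53251577e-04] 0.052405701738643465 [ 0.59733552 -0.00109954]
```

```bash
python3 -m handwheel '[{"tx":0.1,"ty":0.1,"tz":-2.5,"rx":0,"ry":0,"rz":0},{"tx":0.1,"ty":0.1,"tz":-4.5,"rx":0,"ry":0,"rz":0},{"tx":0.1,"ty":0.1,"tz":-5.4,"rx":0,"ry":0,"rz":0},{"tx":0.1,"ty":0.1,"tz":-5.8,"rx":0,"ry":0,"rz":0},{"tx":0.1,"ty":0.1,"tz":-5.8,"rx":0,"ry":0,"rz":0},{"tx":0.1,"ty":0.1,"tz":-5.8,"rx":0,"ry":0,"rz":0}]'
python3 -m handwheel '[{"tx":0,"ty":0,"tz":0,"rx":0,"ry":0,"rz":0},{"tx":0,"ty":0,"tz":0,"rx":0,"ry":0,"rz":0},{"tx":0,"ty":0,"tz":0,"rx":0,"ry":0,"rz":0},{"tx":0,"ty":0,"tz":0,"rx":0,"ry":0,"rz":0},{"tx":0,"ty":0,"tz":4,"rx":0,"ry":0,"rz":0},{"tx":0,"ty":0,"tz":8,"rx":0,"ry":0,"rz":0},{"tx":0,"ty":0,"tz":12,"rx":0,"ry":0,"rz":0},{"tx":0,"ty":0,"tz":12,"rx":0,"ry":0,"rz":0}]' 6.8 40
python3 -m handwheel '[{"tx":0,"ty":4,"tz":2,"rx":0,"ry":0,"rz":0},{"tx":0,"ty":8,"tz":4,"rx":0,"ry":0,"rz":0},{"tx":0,"ty":12,"tz":6,"rx":0,"ry":0,"rz":0},{"tx":-3,"ty":15,"tz":6,"rx":0,"ry":0,"rz":0},{"tx":-6,"ty":17,"tz":6,"rx":0,"ry":0,"rz":0},{"tx":-9,"ty":19,"tz":6,"rx":0,"ry":0,"rz":0},{"tx":-9,"ty":19,"tz":6,"rx":0,"ry":0,"rz":0},{"tx":-9,"ty":19,"tz":6,"rx":0,"ry":0,"rz":0}]'
python3 - <<'E'
from h import *
import pickle
s=cam("scene");t=cam("top");pickle.dump((s,t),open("end.pkl","wb"));print(bot.get_obs()["ee_pos"])
crop(s,80,100,320,240,2.4,"pics/s16.png");crop(t,190,100,220,180,3.5,"pics/t16.png")
E
```

```text
time: 25.68
ee_pos: [0.5972, -0.0008, 0.0507]
eef_rot: [-3.141, -0.002, -0.22]
contact_force: [-0.3, -0.8, -1.0]
grip_width: 0.0425
time: 26.35
ee_pos: [0.5992, -0.0013, 0.1774]
eef_rot: [-3.141, -0.011, -0.22]
contact_force: [0.1, -0.0, 0.1]
grip_width: 0.0677
time: 27.02
ee_pos: [0.5051, 0.1903, 0.2301]
eef_rot: [-3.141, -0.001, -0.217]
contact_force: [-0.2, 0.2, 0.2]
grip_width: 0.0682
[0.50681286 0.18902698 0.22958224]
```

View pics/s16.png

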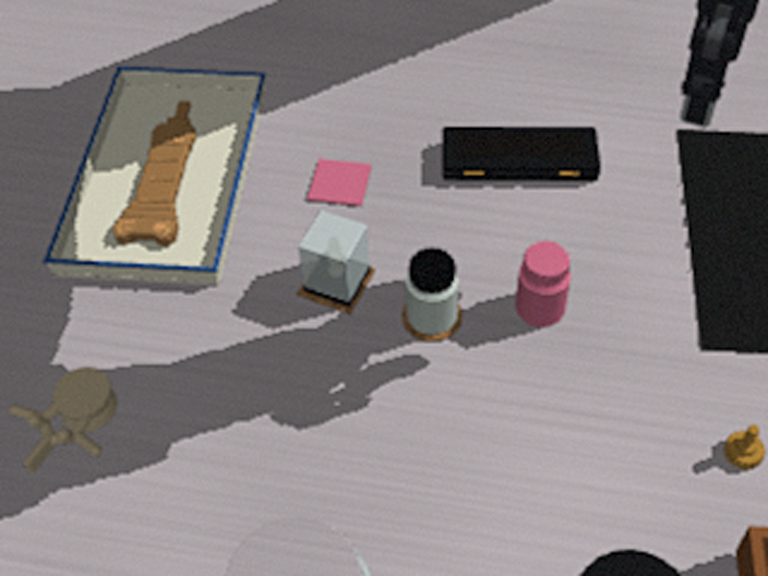

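View pics/t16.png

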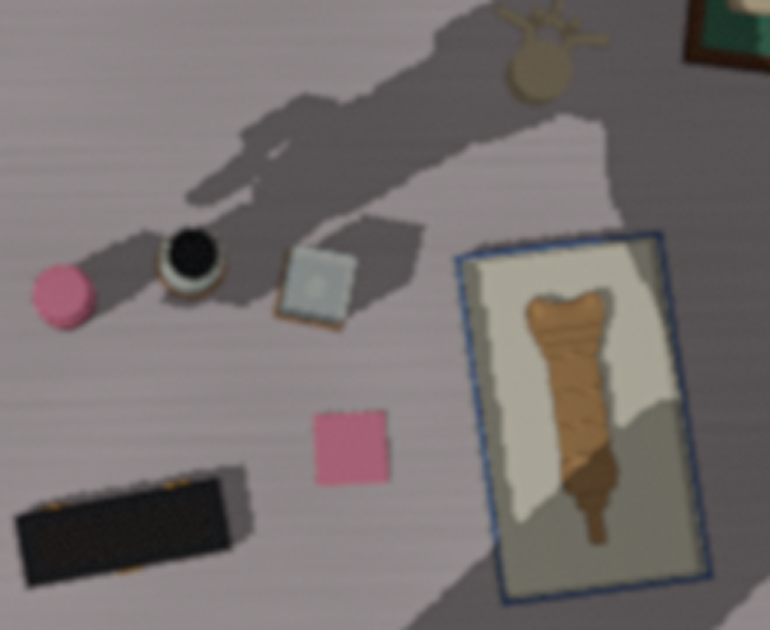

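Final pictures show the vial's cap within about 1 px of its starting place (244.6,172.3 against 245.2,171.8; 1 px ≈ 2.5 mm). The block is also within about 1 px (281.3,180.7 against 282.1,180.8) and still square. The sternum lies lengthways in the tray, and the case and vertebra are where they began. I'm handing in.

```bash
python3 -c "
from cell import bot
o=bot.get_obs();print(o['time'],o['dq'],o['grip_width']);print(bot.sign_off())"
```

```text
27.1167 [-0.02094919  0.01404951  0.00875829  0.00022537  0.00088291  0.00152076] 0.06822067159246654
the job is handed in; nothing more can be done
None
```

The job is done and handed in after about 27 s of the 128 s allowed; the hand-in reports no verdict. I stood the vial and the block on the rubber mat and laid the sternum lengthways in the white tray. I then put the block back on its square pad and the vial back on its round pad. The gripper ended open and away from everything.

**Last checks (final scene and top pictures):**
- **Specimens:** both stand upright. Each is within about 1 pixel, or 2–3 mm, of where it started, and the block is still square to its pad.
- **Sternum:** flat and lengthways near the tray's centre, clear of all the walls.
- **Bystanders:** the case and vertebra match their starting pixels. I judged the thumbscrew only by eye; it looks undisturbed. The pink look-alikes were not touched.

**Disagreement:** at the start, the scene and top cameras differed by about 7 mm in x for the vial and block. I used the wrist camera, which agreed with the top camera within about 3 mm. A view of the held block put it up to 3 mm off its pad, but the tool position put it only about 1 mm off. I moved it about 1 mm each way towards the pad centre before lowering, and a picture afterwards showed cork margins around it.

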